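# Snap a printer control board onto its standoffs

## Task

Take the green control board out of the upright rack and lay it flat, heat sink up, on the blue mat. Let go, take it again flat and set it over the four snap standoffs in the grey tray without dropping or slamming it, then press it down evenly until all four have clicked through and it sits fully home on their shoulders. Leave everything else on the bench where it is, and let go at the end.

Things in the scene. Friction and masses are not known exactly. Their poses are not given: they have to be found in the camera images.
- board: Green control board, stiff plate 100 x 90 x 4 mm (x, y, z), 0.12 to 0.2 kg. Origin: centre of its underside; z out of the component side. Starts upright in either slot of the rack: -x edge on top, 110 mm above the bench, z level and away from the robot (along the rack's +x). Leaned at 45 degrees with its +x edge on the mat and let go, it falls flat. It fits the standoffs one way round only.
- board_edge (a point): On the board, middle of its -x edge (the top edge in the rack), halfway through the thickness; the board's axes. The band within 25 mm of this edge is bare but for two holes: pinched here across the 4 mm thickness the board can be lifted. Small parts up to 10 mm above the plate stand near the corners only (|x| 23 to 31, |y| 23 to 35 mm).
- sink_top (a point): On the board, centre of the top of the black finned heat sink in its middle: a firm block 36 (x) x 30 (y) x 26 mm high, top 30 mm above the board's underside (origin) along z. It can be gripped across either way; pushing down here loads the four standoffs equally.
- board_hole0 (a point): On the board, centre of hole 0 (10 mm square, right through) at its underside: (-40, +35) mm in the board's frame. Goes over post 0.
- board_hole1 (a point): On the board, centre of hole 1 (10 mm square, right through) at its underside: (-40, -35) mm in the board's frame. Goes over post 1.
- board_hole2 (a point): On the board, centre of hole 2 (10 mm square, right through) at its underside: (+40, +25) mm in the board's frame. Goes over post 2.
- board_hole3 (a point): On the board, centre of hole 3 (10 mm square, right through) at its underside: (+40, -25) mm in the board's frame. Goes over post 3.
- rack: Fixed rack, grey base 140 (x) x 124 (y) x 10 mm, with orange slotted cheeks 70 mm high at both y ends. Two slots across it at x = -40 and +40 mm, 7 mm wide, floor 10 mm above the bench; a plate is lifted straight up 60 mm to clear the cheeks. The board stands in either slot, a plain white plate in the other. Rack and tray may change sides. Origin: centre of its underside on the bench, z up.
- blank: Plain white plate without holes, 100 x 90 x 4 mm, standing in the rack's other slot. A bystander: not to be moved. Axes as the board's.
- mat: Fixed blue mat, 190 (x) x 170 (y) x 6 mm thick, lying on the bench between rack and tray. Origin: centre of its underside, z up.
- tray: Fixed grey tray, base 150 (x) x 130 (y) x 6 mm, rim 16 mm high on three sides (none at -x). Four white snap standoffs at (-40, +35), (-40, -35), (+40, +25), (+40, -25) mm, their flat shoulders 24 mm above the bench. Origin: centre of its underside on the bench, z up. The board belongs with its axes parallel to the tray's, its origin 24 mm above the tray's. Rack and tray may change sides.
- post0 (a point): On the tray, centre of the shoulder of standoff 0, at (-40, +35) mm, 24 mm up. Every standoff is a post 18 mm across; above its shoulder a round pin 7.6 mm thick, rounded tip 13 mm up, with two yellow spring barbs on its x sides that slope outwards from 14.5 down to 5.5 mm above the shoulder, 13.4 mm across at the widest.
- post1 (a point): On the tray, centre of the shoulder of standoff 1, at (-40, -35) mm, 24 mm up. The board set over the pins rests on the barbs' slopes, its underside 8 to 10 mm above the shoulders. Pushed down at its middle with 9 to 14 N in all, its holes squeeze the barbs in; they spring out over its top just before it meets the shoulders, and hold it.
- post2 (a point): On the tray, centre of the shoulder of standoff 2, at (+40, +25) mm, 24 mm up.
- post3 (a point): On the tray, centre of the shoulder of standoff 3, at (+40, -25) mm, 24 mm up.
- band_green: Loose printed green head band, an arc about 95 x 120 mm, 18 mm high, lying on the bench. Bystander. Origin near the middle of the arc, on the bench.
- band_blue: The same head band in blue. Bystander.
- driver: Screwdriver with yellow handle, 200 mm long, 26 mm thick, lying on the bench between robot and mat. Bystander. Origin at mid-length, on the bench; x along the blade.
- glue: Small white bottle with black cap, 48 mm across, 130 mm high. Bystander. Origin: centre of its underside.
- wrench: Steel wrench, 180 mm long, lying flat. Bystander. Origin at mid-length, on the bench.
- spool: Orange filament spool lying flat, 120 mm across, 50 mm high. Bystander. Origin: centre of its underside.
There are look-alikes about, which are no part of the job. What is shaped like the tray but purple is not meant.

How it is judged:
On the way, in this order (a step that is already met when the one before it is completed fails the run):
1. the board is lifted out of the rack (height (world z) of board above 0.12 m and contact force between board and the fingers above 0.5 N), for 0.05 s.
2. the board lies flat on the mat, heat sink up, and the hand is off it (angle between board's own z axis and vertical below 0.1 rad and horizontal distance between board and mat below 0.07 m and height (world z) of board below 0.01 m and linear speed of board below 0.02 m/s and contact force between board and the fingers below 0.1 N), for 0.2 s.
3. the board is picked up again, flat (height (world z) of board above 0.03 m and angle between board's own z axis and vertical below 0.3 rad and contact force between board and the fingers above 0.5 N), for 0.1 s.
At the end, for the whole second after the job is handed in: The board lies at rest in the tray, component side up and level within 0.04 rad, every hole within 4 mm of its own standoff sideways and its underside within 1.7 mm of the shoulder there (so that all barbs have sprung out over it), and the robot has let go (z of each of board_hole0, board_hole1, board_hole2, board_hole3 in the frame of tray below 0.0257 m and horizontal distance between board_hole0 and post0 below 0.004 m and horizontal distance between board_hole1 and post1 below 0.004 m and horizontal distance between board_hole2 and post2 below 0.004 m and horizontal distance between board_hole3 and post3 below 0.004 m and angle between board's own z axis and vertical below 0.04 rad and linear speed of board below 0.02 m/s and contact force between board and the fingers below 0.1 N); the robot touches nothing.
It fails at once if the board is dropped or slammed onto the tray (faster than 0.6 m/s within 60 mm of the tray's middle and below 80 mm) (horizontal distance between board and tray below 0.06 m and height (world z) of board below 0.08 m and linear speed of board above 0.6 m/s).
It fails at once if a bystander is moved by more than 30 mm (distance of any of band_green, band_blue, driver, glue, wrench, spool, blank from where it was at the start of the episode above 0.03 m).
It also fails if it takes over 67 s, if anything falls off the work surface, if the arm or the gripper's body presses on something with over 40 N, if the wrist force passes 120 N, or if a joint passes its speed limit or range.

## Robot

A 6-joint arm with a two-finger parallel gripper is mounted at the origin on the work surface. World frame = base frame: x ahead of the robot, y to its left, z up, the work surface at z = 0. Lengths are in m, angles in rad, forces in N, time in s.
With the tool pointing down it reaches from about 0.4 to 0.825 m from the base axis. Payload 7 kg.
Tool frame: the origin (TCP) lies between the finger pads; the fingertips stand 17 mm ahead of it and the grasp point (between the pads) lies 2 mm behind it; x points along the fingers, z is the direction in which the jaws open and shut, and the axes are right-handed (so a half turn about x gives the same grasp; the last joint's range is limited). The gripper opens to 88 mm and grips with 3 to 60 N. Pads are 19 mm wide; open, the fingers measure 130 mm over their backs; the gripper's body (78 mm by 193 mm) begins 47 mm behind the grasp point.
Start: joints at [-0.89, 0.359, 0.012, 0, -1.224, -0.288], TCP at [0.258, -0.624, 0.244] pointing down, gripper open.
Joint ranges: [-3.07, 3.07], [-1.43, 2.12], [-1.02, 1.25], [-3.03, 1.67], [-3.05, -0], [-3.03, 3.03]. Speed limits (rad/s): [2.39, 2.39, 3.01, 3.14, 3.14, 3.14].

## Interface

Orientations are given as [roll, pitch, yaw] about the fixed x, y, z axes, in that order (R = Rz(yaw) Ry(pitch) Rx(roll)).
In Python, from station import * gives the robot as it stands.
- The arm moves only by the tool step_arm, never from a script. Its argument "deltas" is a list of rows, each a list of 5 numbers: the shift along the tool's x, y, z in cm, then the turn about the tool's x in degrees, then the closure, from 0 (fully open) to 1 (shut). In form: [[dx, dy, dz, roll, fingers], ...]. A call has exactly 10 rows; each row is the pose to reach, as a shift and turn from the pose commanded when the call began, along the tool's axes at that moment; what a row does not reach only later rows make up. A row lasts 1/12 s, in which the tool goes at most 41.7 mm and 7.16 degrees, less where a joint would pass 70% of its speed; a pose out of reach is approached as far as the arm can. A call with a gripper value outside its range is refused whole. The fingers move at their own pace and stop on an object; "squeeze" is the grip in N (left out, the last holds). Time passes only in rows, so rows that repeat a pose let the fingers close, or fill a call up. It gives the time, the measured TCP pose, the force and the opening at its end, in the units of the state.
- get_state(): the state, without advancing time (a new reading comes with each control period).
- grab_frame(name): name is "scene" or "top" or "wrist"; returns a dict with "pixels" (384x512x3 uint8, red, green, blue), "range_z" (384x512 float32, m along the optical axis (not along the pixel's ray), 0 where there is no reading), "fx", "fy", "cx", "cy" (pixels), "view" (4x4, takes a point from world to camera coordinates); the wrist camera has in their place "hand_eye" (4x4, takes a point from camera to tool coordinates, whose origin is the TCP and whose axes are the tool frame's). Camera axes: x right, y down, z forward; pixel columns grow to the right and rows downward; lengths in m; the calibration is good to about 2 mm. A picture is of the moment at which its call begins: read the wrist's pose just before it.
- job_done(): hands the job in, once; it reports no verdict.
Trained networks look in the newest picture that a camera, given by its name, has taken for a name from the list of things; names that differ only in an ending like _2 or _b are one class to them, and where a whole thing is asked for, a point or a joint stands for the part that bears it (a point fixed in the world has none). Each returns a list of dicts, best first, with "conf" (0 to 1); they miss things now and then, are a little off and sometimes report something else, mostly with a low value. They report only what shows in the picture. A call takes as long as a camera call. They do not tell look-alikes from the thing itself.
- boxes_of(thing, camera): "extent" ([left, top, right, bottom] in pixels, round what is visible of it).
- masks_of(thing, camera): "mask" (384x512 bool, what is visible of it) and "extent" ([left, top, right, bottom] in pixels, round what is visible of it).
The state is a dict: "t": time; "q": joint angles; "qd": joint speeds; "joint_efforts": joint torques, N m; "eef_pos": TCP position; "ee_rot": TCP orientation; "force": force on the tool from outside, world axes, zero at the start; "moment": the same for the moment, N m; "width": finger opening in m.
Only numpy, scipy, OpenCV 4.12 (cv2) and the standard library are available. Lean on these libraries where they do the work, as an engineer would, in place of code of your own. Each camera call takes 0.05 s, during which the arm holds its last target.

## Working session

There is one attempt and no reset: what is moved stays moved. The work goes in short steps, Python scripts to look and compute and a tool call to move; the robot and the scene stay as the last step left them, time stands still between calls to the robot, and variables do not carry over. Pictures are saved under pics/ and viewed, and the job is handed in when it is done.

Besides the shell and the picture viewer there is one more tool, called after "Call:" by a JSON object that holds its "fn" and its "kwargs". step_arm: Moves the arm, as the interface text tells. Its arguments: {"type":"object","properties":{"deltas":{"type":"array"},"squeeze":{"type":"number"}},"required":["deltas"]}

```bash
ls -la; mkdir -p pics; python3 - <<'E'
from station import *
import cv2
print(get_state())
for n in ["scene","top","wrist"]:
    f=grab_frame(n); cv2.imwrite(f"pics/{n}0.png",f["pixels"][:,:,::-1])
    print(n,f["fx"],f["cx"],f["cy"],f.get("view",f.get("hand_eye")))
E
```

```text
total 12
drwxr-xr-x  3 agent agent 4096 Dec  7 03:58 .
drwxr-xr-x 23 root  root  4096 Dec  7 03:58 ..
drwxr-xr-x  2 agent agent 4096 Dec  7 03:58 pics
{'t': 0.0, 'q': array([-8.89895431e-01,  3.59368368e-01,  1.10764126e-02, -3.74954890e-04,
       -1.22411887e+00, -2.88112705e-01]), 'qd': array([ 1.78271269e-04, -7.38081704e-05,  2.08657119e-04, -2.86997643e-04,
       -1.32640691e-03, -5.17385293e-04]), 'joint_efforts': array([-5.29430527e-04, -5.82710767e+01,  2.93052489e+01,  6.99719936e+00,
        6.86201442e-03, -1.89696289e-04]), 'eef_pos': array([ 0.25818085, -0.62316903,  0.24263782]), 'ee_rot': array([0.07318994, 1.56914378, 2.03664677]), 'force': array([-0.41645789,  0.30799447,  0.57399498]), 'moment': array([ 0.01433153,  0.00906697, -0.01076287]), 'width': 0.0875711651984293}
scene 355.2724820233371 252.47732274278673 184.2860591375589 [[ 0.07988316  0.99662008 -0.01915971 -0.07122401]
 [ 0.704983   -0.07007515 -0.70575381 -0.29758064]
 [-0.70471104  0.04287058 -0.70819804  1.52132122]
 [ 0.          0.          0.          1.        ]]
top 429.8000764516229 254.57724522463104 194.80297607184107 [[ 0.01669959 -0.99984732 -0.00514495  0.03246657]
 [-0.99759974 -0.01631577 -0.06729457  0.51295345]
 [ 0.06720035  0.00625639 -0.99771989  1.48719336]
 [ 0.          0.          0.          1.        ]]
wrist 275.0128686452836 251.54230231408224 193.9677926807154 [[-2.12036729e-03 -2.54933421e-01  9.66956284e-01 -1.40080611e-01]
 [-5.82880126e-04 -9.66957978e-01 -2.54935145e-01  6.90170393e-02]
 [ 9.99997582e-01 -1.10417574e-03  1.90171044e-03  1.49268672e-04]
 [ 0.00000000e+00  0.00000000e+00  0.00000000e+00  1.00000000e+00]]
```

View pics/scene0.png

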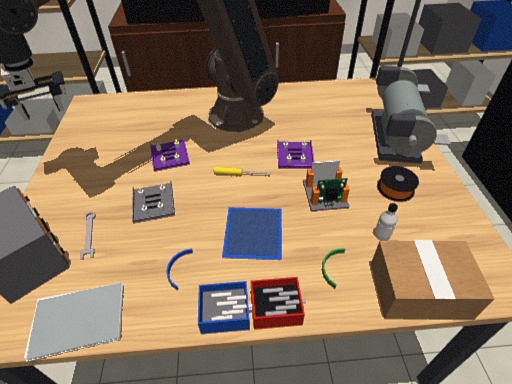

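View pics/top0.png

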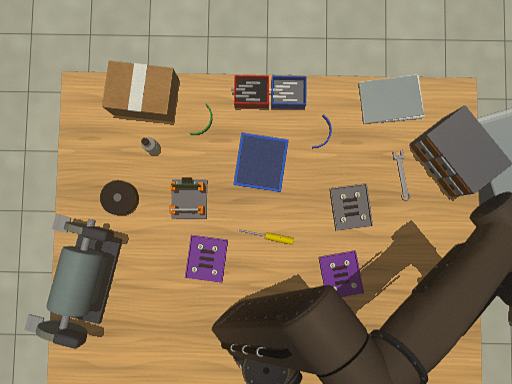

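View pics/wrist0.png

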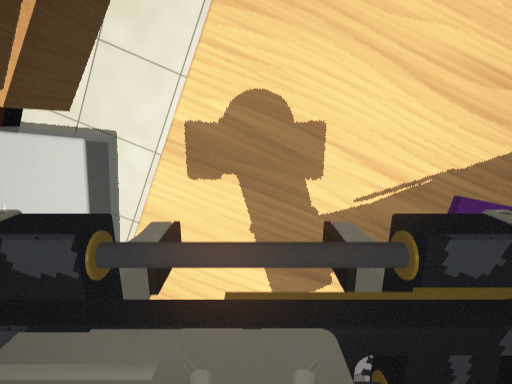

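The scene picture shows the rack at about (327,185) with the green board in the slot away from the robot and the white plate behind it. The mat is at (253,233). The grey tray is at (153,201), with two purple trays at (170,154) and (295,153).

In the top picture the rack is at (188,198), the mat at (261,162) and the grey tray at (351,207). The purple trays are at (207,259) and (341,273). Only the grey tray fits the description, and I'll confirm it in a crop.

```bash
cat > h.py <<'E'
from station import *
import cv2, numpy as np
from scipy.spatial.transform import Rotation as Ro
np.set_printoptions(precision=4,suppress=True)
def c2w(f,st=None):
    if "view" in f: return np.linalg.inv(f["view"])
    T=np.eye(4); T[:3,:3]=Ro.from_euler("xyz",st["ee_rot"]).as_matrix(); T[:3,3]=st["eef_pos"]
    return T@f["hand_eye"]
def cloud(f,st=None):
    T=c2w(f,st); v,u=np.mgrid[0:384,0:512]; z=f["range_z"]
    p=np.stack([(u-f["cx"])/f["fx"]*z,(v-f["cy"])/f["fy"]*z,z],-1)
    return p@T[:3,:3].T+T[:3,3]
def ray_z(f,uv,zw,st=None):
    T=c2w(f,st); uv=np.atleast_2d(uv).astype(float)
    d=np.stack([(uv[:,0]-f["cx"])/f["fx"],(uv[:,1]-f["cy"])/f["fy"],np.ones(len(uv))],-1)@T[:3,:3].T
    s=(zw-T[2,3])/d[:,2]; return T[:3,3]+d*s[:,None]
def proj(f,P,st=None):
    W=np.linalg.inv(c2w(f,st)); p=np.atleast_2d(P)@W[:3,:3].T+W[:3,3]
    return np.stack([p[:,0]/p[:,2]*f["fx"]+f["cx"],p[:,1]/p[:,2]*f["fy"]+f["cy"]],-1)
def save(f,n,box=None,k=1):
    im=f["pixels"][:,:,::-1]
    if box: im=im[box[1]:box[3],box[0]:box[2]]
    im=cv2.resize(im,None,fx=k,fy=k,interpolation=cv2.INTER_CUBIC); cv2.imwrite("pics/"+n,im)
E
python3 - <<'E'
from h import *
for cam in ["top","scene"]:
    f=grab_frame(cam); C=cloud(f)
    for th in ["board","rack","mat","tray","blank"]:
        for r in masks_of(th,cam)[:3]:
            P=C[r["mask"]&(f["range_z"]>0)]
            if len(P)<5: continue
            rect=cv2.minAreaRect(P[:,:2].astype(np.float32)*1000)
            print(cam,th,round(r["conf"],2),[int(e) for e in r["extent"]],len(P),"med",np.median(P,0),"zmax",P[:,2].max(),"rect",np.round(rect[0]),np.round(rect[1]),round(rect[2],1))
    if cam=="top":
        a=f["pixels"][150:250,130:230,::-1];b=f["pixels"][160:260,300:400,::-1]
        cv2.imwrite("pics/crop1.png",cv2.resize(np.hstack([a,b]),None,fx=4,fy=4,interpolation=cv2.INTER_CUBIC))
    else: save(f,"crop2.png",[100,120,400,280],2.6)
E
```

```text
top board 0.62 [169, 177, 197, 187] 183 med [0.5408 0.276  0.0779] zmax 0.122297401852826 rect [556. 275.] [42. 83.] 1.0
top board 0.51 [138, 133, 155, 152] 208 med [0.6695 0.3946 0.0886] zmax 0.13369187295585272 rect [674. 398.] [35. 46.] 68.5
top rack 0.86 [167, 180, 207, 217] 1127 med [0.4908 0.2681 0.0109] zmax 0.11771922805165946 rect [496. 274.] [138. 127.] 1.0
top mat 0.95 [231, 134, 288, 193] 2563 med [0.6298 0.0227 0.0066] zmax 0.01780209537627453 rect [632.  23.] [176. 194.] 83.2
top mat 0.21 [329, 182, 371, 231] 1622 med [ 0.4785 -0.297   0.007 ] zmax 0.04615251382158947 rect [ 478. -296.] [152. 132.] 8.4
top mat 0.15 [260, 231, 296, 246] 215 med [ 0.3661 -0.0462  0.0226] zmax 0.034614931183215125 rect [365. -43.] [105.  28.] 81.8
top tray 0.94 [185, 234, 226, 281] 1655 med [0.2896 0.2068 0.0068] zmax 0.04298325557528404 rect [290. 209.] [136. 154.] 84.0
top tray 0.79 [330, 180, 373, 230] 1602 med [ 0.4777 -0.2984  0.0071] zmax 0.04615251382158947 rect [ 478. -299.] [153. 136.] 8.3
top tray 0.7 [318, 250, 362, 295] 1449 med [ 0.2481 -0.2705  0.0067] zmax 0.0444661246085156
[... 867 characters left out ...]
.012304014173404876 rect [631.  23.] [170. 196.] 82.4
scene mat 0.42 [320, 247, 346, 291] 231 med [0.7651 0.2158 0.0152] zmax 0.022102080075155572 rect [772. 227.] [ 49. 122.] 63.3
scene tray 0.81 [129, 181, 176, 226] 1405 med [ 0.4858 -0.2969  0.0063] zmax 0.038426179551383055 rect [ 474. -296.] [163. 131.] 8.9
scene tray 0.61 [276, 139, 314, 170] 973 med [0.2965 0.2068 0.0068] zmax 0.10748255514084348 rect [328. 206.] [137. 256.] 84.0
scene tray 0.57 [151, 140, 190, 175] 935 med [ 0.2493 -0.2625  0.0059] zmax 0.039125638752798286 rect [ 235. -262.] [168. 132.] 9.9
scene blank 0.64 [311, 157, 340, 183] 472 med [0.4573 0.2723 0.0758] zmax 0.11316991985189384 rect [441. 282.] [ 76. 224.] 59.3
```

View pics/crop1.png

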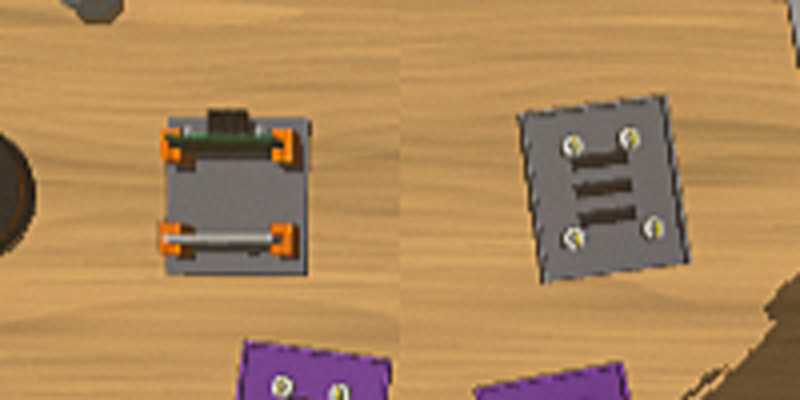

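View pics/crop2.png

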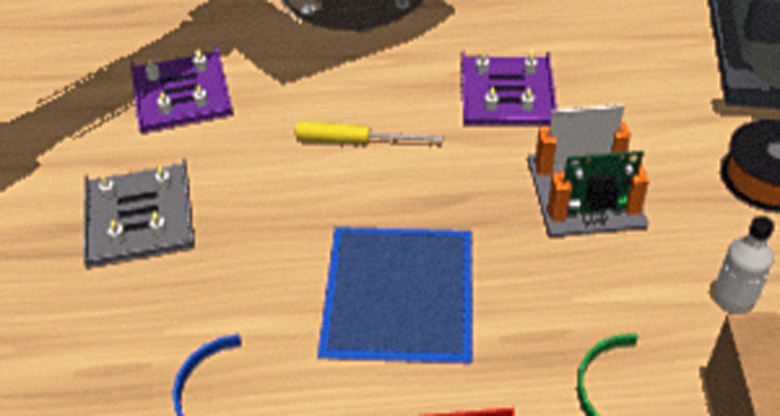

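The crops confirm it: the grey tray (left in the scene crop, about (140,210)) is the one meant and the purple ones are look-alikes. The board is in the rack's +x slot with its sink facing away from the robot. Next I'll move over the rack.

```bash
cat >> h.py <<'E'
def Rt(st): return Ro.from_euler("xyz",st["ee_rot"]).as_matrix()
def plan(st,tgt,zang=None):
    """tgt TCP world; zang desired world heading (deg) of tool z (mod 180)"""
    R=Rt(st); d=R.T@(np.array(tgt)-st["eef_pos"])*100
    out=[round(x,2) for x in d]
    if zang is not None:
        h=np.degrees(np.arctan2(R[1,2],R[0,2])); t=zang-h
        # rotation about tool x (down): +roll about tool x = -yaw in world if x down
        s=1 if R[2,0]>0 else -1
        t=(t+90)%180-90; out.append(round(s*t,2)); print("heading z",round(h,2))
    print("delta cm/deg",out,"dist",np.linalg.norm(d)); return out
E
python3 - <<'E'
from h import *
st=get_state(); print(Rt(st)); plan(st,[0.46,0.275,0.26],1.0); print(st["q"])
f=grab_frame("top");C=cloud(f)
# rack edges & board top edge
m=(C[...,2]>0.100)&(C[...,2]<0.118)&(abs(C[...,0]-.5)<.09)&(abs(C[...,1]-.275)<.08)
P=C[m];
for lo,hi in((.42,.49),(.49,.6)):
    Q=P[(P[:,0]>lo)&(P[:,0]<hi)]; print(len(Q),np.median(Q,0),Q.min(0),Q.max(0), np.polyfit(Q[:,1],Q[:,0],1))
E
```

```text
[[ 0.     -0.9239 -0.3828]
 [-0.     -0.3828  0.9239]
 [-1.     -0.     -0.    ]]
heading z 112.5
delta cm/deg [np.float64(-1.64), np.float64(-53.02), np.float64(75.3), np.float64(-68.5)] dist 92.10872768649614
[-0.8899  0.3586  0.0119 -0.     -1.2241 -0.2881]
47 [0.4562 0.2769 0.1096] [0.4549 0.2289 0.1005] [0.4594 0.3141 0.1141] [-0.0001  0.457 ]
54 [0.5396 0.2726 0.1093] [0.5371 0.2305 0.1045] [0.5421 0.3159 0.1178] [-0.0157  0.5439]
```

Call:
{"fn": "step_arm", "kwargs": {"deltas": [[0,-1,1.2,-4,0],[0,-3,3.6,-11,0],[0,-5.5,6.6,-18,0],[-0.5,-8,9.6,-25,0],[-0.8,-10.5,12.5,-32,0],[-1,-13,15.5,-39,0],[-1.2,-15.5,18.5,-46,0],[-1.4,-18,21.5,-53,0],[-1.6,-20.5,24.5,-60,0],[-1.7,-23,27.5,-67,0]]}}

```text
t: 1.63
eef_pos: [0.3657, -0.2799, 0.2611]
ee_rot: [2.84, 1.57, -0.304]
force: [1.6, 0.5, 0.4]
width: 0.0875
```

```bash
python3 - <<'E'
from h import *
st=get_state(); print(Rt(st)); plan(st,[0.54,0.273,0.26],1.0); print(st)
E
```

```text
[[ 0.0012 -0.0028 -1.    ]
 [-0.0004 -1.      0.0028]
 [-1.      0.0004 -0.0012]]
heading z 179.84
delta cm/deg [np.float64(0.11), np.float64(-55.33), np.float64(-17.27), np.float64(-1.16)] dist 57.96671328324805
{'t': 1.6333, 'q': array([-0.2235, -0.0163, -0.4107,  0.0001, -1.1751,  0.2207]), 'qd': array([ 1.1016, -0.3229, -0.2958,  0.0025, -0.0241,  0.362 ]), 'joint_efforts': array([ -8.5563, -26.9158,  28.5738,   6.6875,  -0.1206,  -0.5345]), 'eef_pos': array([ 0.3657, -0.2799,  0.2611]), 'ee_rot': array([ 2.8403,  1.5695, -0.304 ]), 'force': array([1.5708, 0.4856, 0.3982]), 'moment': array([ 0.0709, -0.1236, -0.0246]), 'width': 0.08747976493024615}
```

Call:
{"fn": "step_arm", "kwargs": {"deltas": [[0,-3.5,-1.1,-1,0],[0,-7.3,-2.3,-1.5,0],[0,-11.1,-3.5,-1.5,0],[0,-14.9,-4.7,-1.5,0],[0,-18.7,-5.9,-1.5,0],[0,-22.5,-7.1,-1.5,0],[0,-26.3,-8.3,-1.5,0],[0,-30.1,-9.5,-1.5,0],[0,-33.9,-10.7,-1.5,0],[0,-37.7,-11.9,-1.5,0]]}}

```text
t: 2.47
eef_pos: [0.488, 0.0966, 0.2611]
ee_rot: [-2.636, 1.57, 0.524]
force: [0.9, -0.3, 0.4]
width: 0.0879
```

Call:
{"fn": "step_arm", "kwargs": {"deltas": [[0,-3.5,-1.1,0,0],[0,-7,-2.2,0,0],[0,-10.5,-3.3,0,0],[0,-13.5,-4.4,0,0],[0,-16,-5.1,0,0],[0,-17.2,-5.5,0,0],[0,-17.6,-5.6,0,0],[0,-17.6,-5.6,0,0],[0,-17.6,-5.6,0,0],[0,-17.6,-5.6,0,0]]}}

```text
t: 3.3
eef_pos: [0.5405, 0.2703, 0.2609]
ee_rot: [-2.163, 1.571, 0.996]
force: [0.5, -0.2, 0.4]
width: 0.0879
```

```bash
python3 - <<'E'
from h import *
st=get_state(); print(st["eef_pos"],st["q"]); f=grab_frame("wrist"); save(f,"w1.png",k=1.5)
plan(st,[0.54,0.273,0.26],1.0)
t=grab_frame("scene"); save(t,"s1.png",[260,120,420,260],4)
C=cloud(f,st)
m=(C[...,2]>0.095)&(C[...,2]<0.12)&(abs(C[...,0]-.5)<.09)&(abs(C[...,1]-.275)<.06)&(f["range_z"]>0)
P=C[m];
for lo,hi in((.42,.49),(.49,.6)):
    Q=P[(P[:,0]>lo)&(P[:,0]<hi)]; 
    if len(Q): print(len(Q),np.median(Q,0),Q.min(0),Q.max(0), np.polyfit(Q[:,1],Q[:,0],1))
E
```

```text
[0.5405 0.2703 0.2609] [ 0.7867  0.2327 -0.1249 -0.     -1.213  -0.7699]
heading z -179.04
delta cm/deg [np.float64(0.09), np.float64(-0.27), np.float64(0.04), np.float64(-0.04)] dist 0.2866525550169045
522 [0.4555 0.2669 0.1078] [0.4515 0.2275 0.095 ] [0.4567 0.3158 0.1105] [-0.0124  0.4583]
321 [0.5364 0.2717 0.109 ] [0.5338 0.2286 0.1041] [0.5388 0.3183 0.1105] [-0.0191  0.5416]
```

View pics/w1.png

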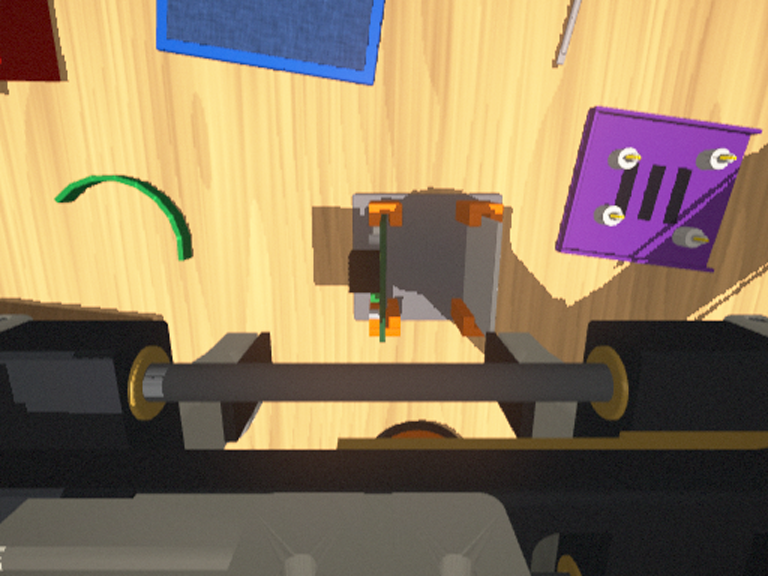

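The wrist picture shows the board's top edge at column ~383, rows 210–340, centred between the open fingers. The sink is on the image left (world +x), and the blank is further right at about column 495. I'll descend and pinch the top edge.

Call:
{"fn": "step_arm", "kwargs": {"deltas": [[0.5,-0.3,0.35,0,0.5],[2,-0.3,0.35,0,0.5],[4,-0.3,0.35,0,0.5],[6,-0.3,0.35,0,0.5],[8,-0.3,0.35,0,0.5],[10,-0.3,0.35,0,0.5],[12,-0.3,0.35,0,0.5],[13.5,-0.3,0.35,0,0.5],[14,-0.3,0.35,0,0.5],[14,-0.3,0.35,0,0.5]], "squeeze": 30}}

```text
t: 4.23
eef_pos: [0.5363, 0.2736, 0.1192]
ee_rot: [0.704, 1.568, -2.42]
force: [-0.8, -0.8, 0.8]
width: 0.0442
```

```bash
python3 - <<'E'
from h import *
st=get_state(); print(st["eef_pos"],st["width"],st["force"]); f=grab_frame("wrist"); save(f,"w2.png",k=1.5)
C=cloud(f,st)
m=(C[...,2]>0.095)&(C[...,2]<0.12)&(abs(C[...,0]-.54)<.03)&(abs(C[...,1]-.275)<.06)&(f["range_z"]>0)
Q=C[m]; print(len(Q)); 
if len(Q): print(np.median(Q,0),Q.min(0),Q.max(0))
E
```

```text
[0.5363 0.2736 0.1192] 0.04418252719371593 [-0.7969 -0.7904  0.8274]
1181
[0.537  0.2631 0.1091] [0.51   0.2283 0.095 ] [0.5699 0.3078 0.12  ]
```

View pics/w2.png

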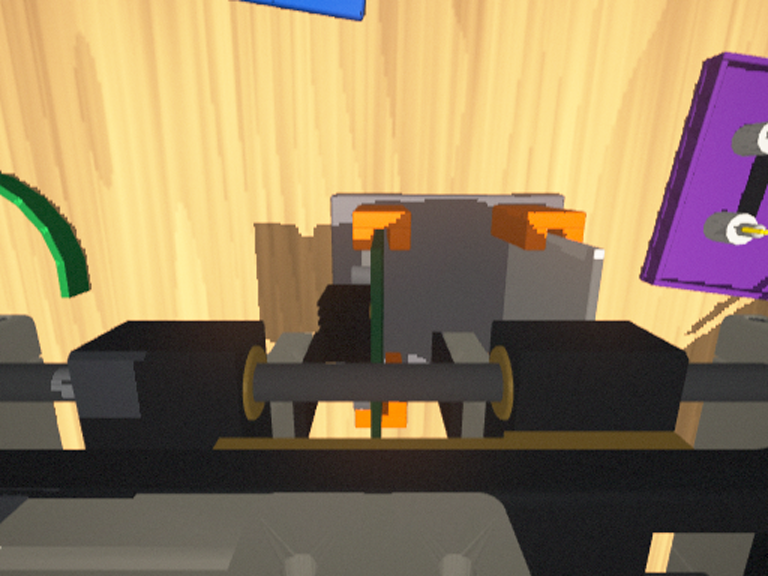

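The edge (col ~377) is centred between the pads (297 and 460). I'll go down the last 18 mm and close.

Call:
{"fn": "step_arm", "kwargs": {"deltas": [[0.9,0,0,0,0.5],[1.6,0,0,0,0.5],[1.8,0,0,0,0.5],[1.8,0,0,0,0.8],[1.8,0,0,0,1],[1.8,0,0,0,1],[1.8,0,0,0,1],[1.8,0,0,0,1],[1.8,0,0,0,1],[1.8,0,0,0,1]], "squeeze": 30}}

```text
t: 5.12
eef_pos: [0.5369, 0.2743, 0.1027]
ee_rot: [0.074, 1.57, -3.05]
force: [-6.5, 1.6, 7.9]
width: 0.004
```

```bash
python3 - <<'E'
from h import *
st=get_state(); print(st["eef_pos"],st["width"],st["force"])
E
```

```text
[0.5369 0.2743 0.1027] 0.00398938935008427 [-6.5405  1.6143  7.906 ]
```

Call:
{"fn": "step_arm", "kwargs": {"deltas": [[-0.3,0,0,0,1],[-1,0,0,0,1],[-2,0,0,0,1],[-3.2,0,0,0,1],[-4.6,0,0,0,1],[-6.2,0,0,0,1],[-8,0,0,0,1],[-9.5,0,0,0,1],[-10.5,0,0,0,1],[-11,0,0,0,1]]}}

```text
t: 5.95
eef_pos: [0.5379, 0.2748, 0.2151]
ee_rot: [-2.513, 1.567, 0.646]
force: [0.1, -0.2, 0.3]
width: 0.0037
```

```bash
python3 - <<'E'
from h import *
st=get_state(); print(st["eef_pos"],st["width"],st["force"])
f=grab_frame("wrist"); save(f,"w3.png",k=1.2)
f=grab_frame("scene"); save(f,"s3.png",[180,80,420,270],3)
t=grab_frame("top");C=cloud(t)
r=masks_of("mat","top")[0]; P=C[r["mask"]]; P=P[P[:,2]<.02]
rect=cv2.minAreaRect(P[:,:2].astype(np.float32)*1000);print(rect)
E
```

```text
[0.5379 0.2748 0.2151] 0.003742552205821558 [ 0.1211 -0.1798  0.2589]
((632.3065185546875, 22.20490264892578), (169.7881317138672, 190.76133728027344), 82.393310546875)
```

View pics/s3.png

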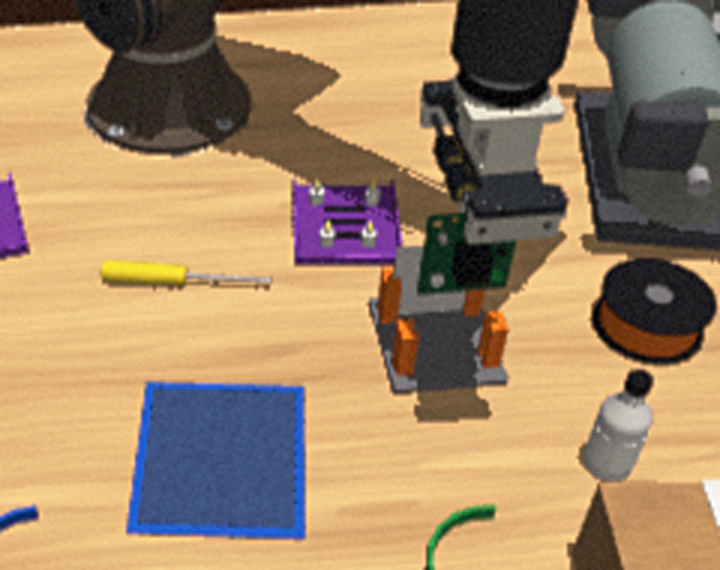

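View pics/w3.png

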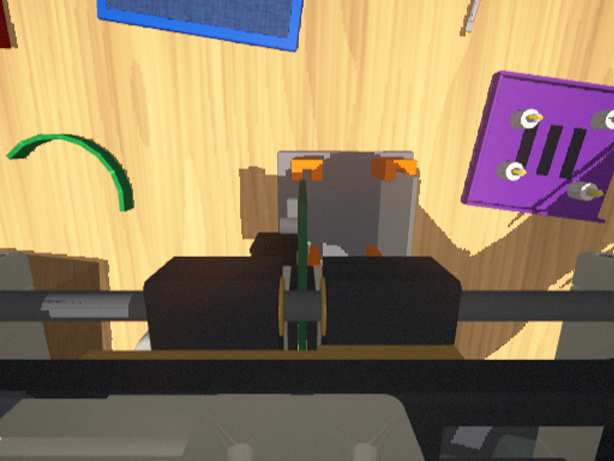

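The board is lifted cleanly, sink facing away from the robot, and the blank has stayed in its slot. Next I'll carry it above the far part of the mat.

Call:
{"fn": "step_arm", "kwargs": {"deltas": [[0,1,-0.5,0,1],[0,3.5,-1.9,0,1],[0,6.8,-3.7,0,1],[0,10.3,-5.6,0,1],[0,13.8,-7.5,0,1],[0,17.3,-9.4,0,1],[0,20.8,-11.3,0,1],[1,23.6,-12.8,0,1],[2.5,24.9,-13.5,0,1],[4,25.2,-13.7,0,1]]}}

```text
t: 6.98
eef_pos: [0.6792, 0.0213, 0.1705]
ee_rot: [0.436, 1.569, -2.691]
force: [-0.2, -0.0, -2.0]
width: 0.0038
```

Call:
{"fn": "step_arm", "kwargs": {"deltas": [[1,0,0,0,1],[2,0,0,0,1],[3.2,0,0,0,1],[4.4,0,0,0,1],[5.4,0,0,0,1],[6.0,0,0,0,1],[6.4,0,0,0,1],[6.6,0,0,0,1],[6.6,0,0,0,1],[6.6,0,0,0,1]]}}

```text
t: 7.82
eef_pos: [0.6789, 0.0249, 0.1071]
ee_rot: [-3.073, 1.57, 0.086]
force: [0.1, -0.7, -1.3]
width: 0.0035
```

```bash
python3 - <<'E'
from h import *
st=get_state(); print(st["eef_pos"],st["width"],st["force"])
plan(st,[.675,.022,.102],0)
f=grab_frame("scene"); save(f,"s4.png",[180,80,420,270],3)
C=cloud(f); r=masks_of("board","scene")
for x in r[:1]:
    P=C[x["mask"]]; print(x["conf"],np.percentile(P,2,axis=0),np.percentile(P,98,axis=0))
E
```

```text
[0.6789 0.0249 0.1071] 0.0034658023413672917 [ 0.0813 -0.652  -1.2931]
heading z -178.98
delta cm/deg [np.float64(0.51), np.float64(0.29), np.float64(0.39), np.float64(1.02)] dist 0.7045306048782465
0.64 [ 0.5435 -0.0638  0.0029] [0.7287 0.109  0.0106]
```

View pics/s4.png

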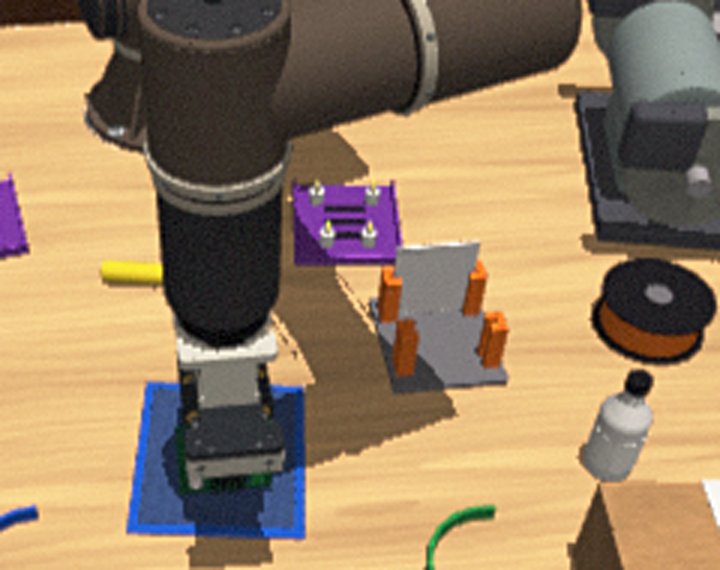

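Call:
{"fn": "step_arm", "kwargs": {"deltas": [[0.1,0,0,0,1],[0.2,0,0,0,1],[0.3,0,0,0,1],[0.4,0,0,0,1],[0.5,0,0,0,1],[0.6,0,0,0,1],[0.7,0,0,0,1],[0.7,0,0,0,1],[0.7,0,0,0,1],[0.7,0,0,0,1]], "squeeze": 10}}

```text
t: 8.75
eef_pos: [0.6786, 0.0248, 0.0996]
ee_rot: [1.51, 1.571, -1.614]
force: [-0.2, -0.1, -1.5]
width: 0.0038
```

Call:
{"fn": "step_arm", "kwargs": {"deltas": [[0.05,0,0,0,1],[0.1,0,0,0,1],[0.15,0,0,0,1],[0.2,0,0,0,1],[0.2,0,0,0,1],[0.2,0,0,0,1],[0.2,0,0,0,1],[0.2,0,0,0,1],[0.2,0,0,0,1],[0.2,0,0,0,1]]}}

```text
t: 9.58
eef_pos: [0.679, 0.0248, 0.0987]
ee_rot: [3.115, 1.57, -0.009]
force: [-2.5, 0.1, 5.4]
width: 0.0042
```

Contact with the mat is felt (+5.4 N). The hand stays vertical, so I'll lean the board with the fingers. I open a little while following with the far finger, and push its top towards the robot so it leans on the near finger.

Call:
{"fn": "step_arm", "kwargs": {"deltas": [[0,0,0.1,0,0.93],[-0.2,0,0.35,0,0.88],[-0.4,0,0.6,0,0.82],[-0.6,0,1.0,0,0.74],[-0.6,0,1.4,0,0.66],[-0.6,0,1.7,0,0.66],[-0.6,0,2.0,0,0.66],[-0.6,0,2.3,0,0.66],[-0.6,0,2.5,0,0.66],[-0.6,0,2.5,0,0.66]]}}

```text
t: 10.42
eef_pos: [0.6531, 0.0244, 0.1036]
ee_rot: [-0.044, 1.571, 3.115]
force: [-0.3, 0.7, 0.1]
width: 0.0298
```

```bash
python3 - <<'E'
from h import *
st=get_state(); print(st["eef_pos"],st["width"],st["force"])
f=grab_frame("scene"); save(f,"s5.png",[200,180,300,260],7)
f=grab_frame("wrist"); save(f,"w5.png",k=1.5)
E
```

```text
[0.6531 0.0244 0.1036] 0.0297774744151359 [-0.2846  0.6798  0.1181]
```

View pics/s5.png

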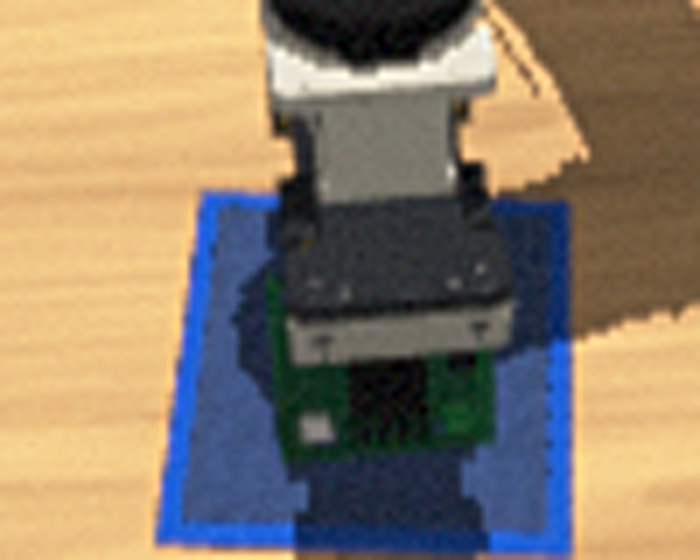

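View pics/w5.png

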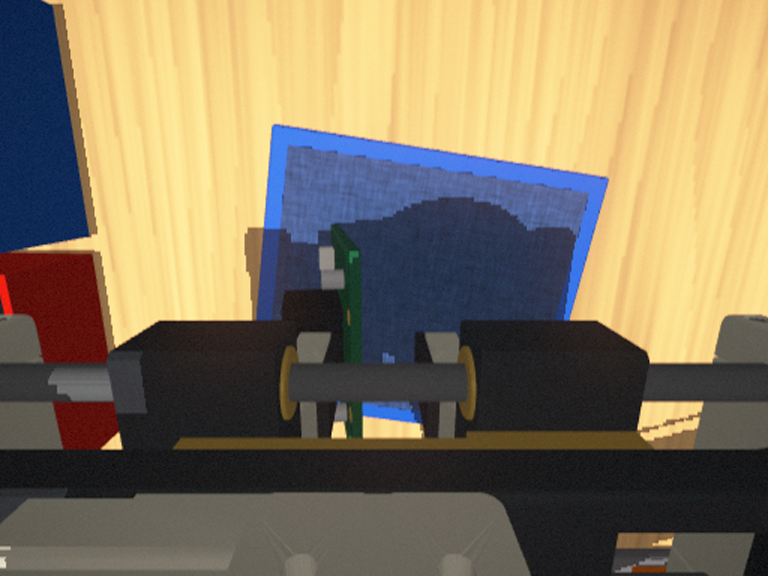

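The wrist picture shows the board (col ~350, rows 225–430) still resting on the far finger (col ~315), tilted a few degrees towards the robot. I'll push further until it tips onto the near finger.

Call:
{"fn": "step_arm", "kwargs": {"deltas": [[0,0,0.2,0,0.66],[0,0,0.4,0,0.66],[0,0,0.6,0,0.66],[0,0,0.8,0,0.66],[0,0,0.9,0,0.66],[0,0,1.0,0,0.66],[0,0,1.1,0,0.66],[0,0,1.2,0,0.66],[0,0,1.2,0,0.66],[0,0,1.2,0,0.66]]}}

```text
t: 11.35
eef_pos: [0.6415, 0.0242, 0.1036]
ee_rot: [0.905, 1.571, -2.219]
force: [0.2, 0.6, 0.5]
width: 0.0295
```

```bash
python3 - <<'E'
from h import *
st=get_state(); print(st["eef_pos"],st["width"],st["force"])
f=grab_frame("wrist"); save(f,"w6.png",k=1.5)
E
```

```text
[0.6415 0.0242 0.1036] 0.029491880793882975 [0.2247 0.6211 0.5443]
```

View pics/w6.png

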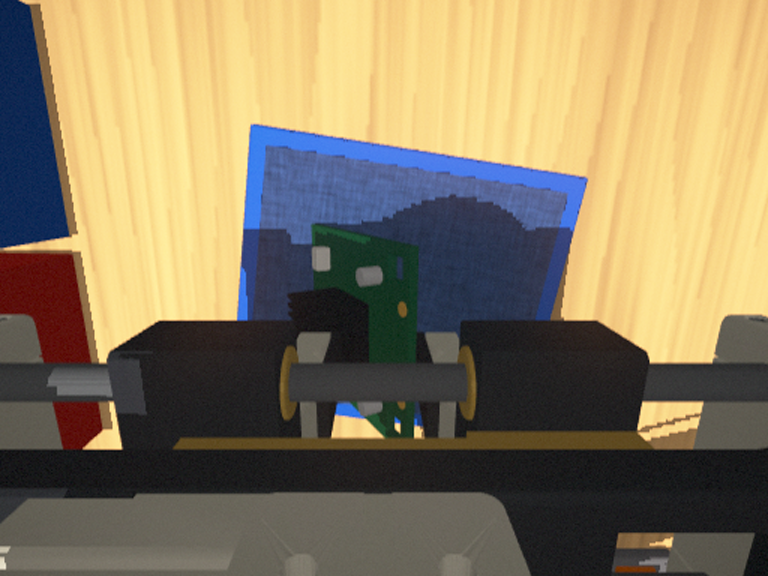

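The board now leans about 30° on the near (right) finger. I'll open to full width while moving the hand outwards so the near finger stays put, then lower.

Call:
{"fn": "step_arm", "kwargs": {"deltas": [[0,0,-0.3,0,0.6],[0,0,-0.6,0,0.53],[0,0,-0.9,0,0.46],[0,0,-1.2,0,0.4],[0,0,-1.5,0,0.33],[0.2,0,-1.8,0,0.26],[0.4,0,-2.1,0,0.2],[0.6,0,-2.4,0,0.13],[0.8,0,-2.6,0,0.06],[1.0,0,-2.8,0,0]]}}

```text
t: 12.23
eef_pos: [0.6697, 0.0246, 0.0931]
ee_rot: [0.185, 1.57, -2.939]
force: [-0.6, 0.2, 0.6]
width: 0.0837
```

```bash
python3 - <<'E'
from h import *
st=get_state(); print(st["eef_pos"],st["width"],st["force"])
f=grab_frame("wrist"); save(f,"w7.png",k=1.2)
E
```

```text
[0.6697 0.0246 0.0931] 0.08369632225969537 [-0.6428  0.2247  0.5621]
```

View pics/w7.png

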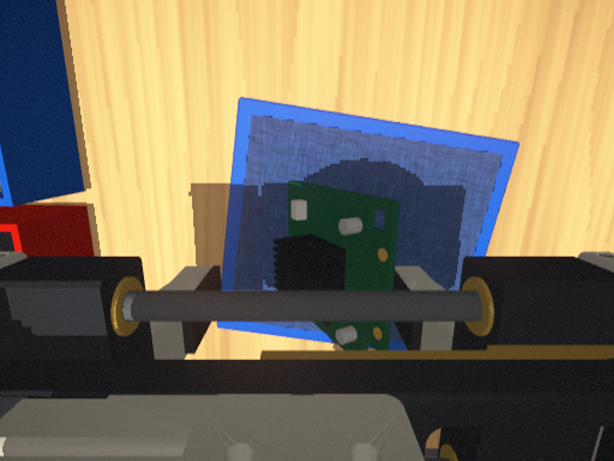

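Call:
{"fn": "step_arm", "kwargs": {"deltas": [[0.5,0,0.5,0,0],[1,0,1.1,0,0],[1.7,0,1.8,0,0],[2.4,0,2.5,0,0],[3.0,0,3.0,0,0],[3.6,0,3.5,0,0],[4.3,0,3.8,0,0],[5.0,0,4.2,0,0],[5.6,0,4.5,0,0],[5.8,0,4.8,0,0]]}}

```text
t: 13.12
eef_pos: [0.6209, 0.0237, 0.0343]
ee_rot: [0.262, 1.57, -2.862]
force: [-0.1, -0.9, 0.3]
width: 0.0877
```

```bash
python3 - <<'E'
from h import *
st=get_state(); print(st["eef_pos"],st["width"],st["force"])
f=grab_frame("wrist"); save(f,"w8.png",k=1.2)
f=grab_frame("scene"); save(f,"s8.png",[200,180,300,260],6)
E
```

```text
[0.6209 0.0237 0.0343] 0.08773137476348411 [-0.0607 -0.9329  0.2519]
```

View pics/w8.png

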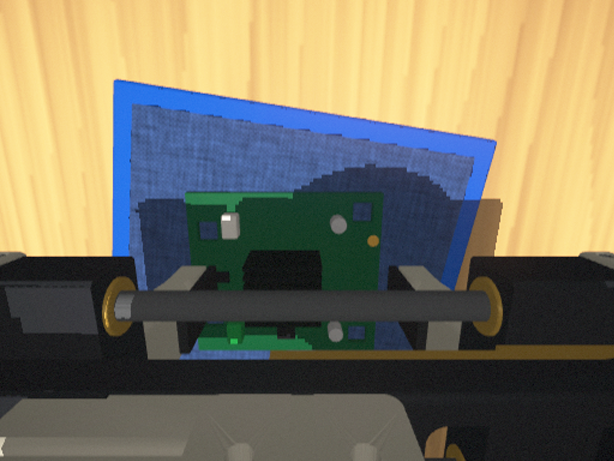

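View pics/s8.png

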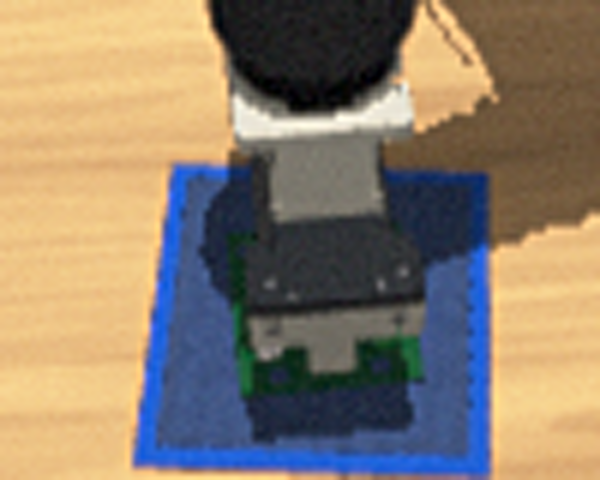

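The board lies flat on the mat, sink up (sink at ~(283,275) in the wrist view, holes at (208,230), (362,212) and (356,333)). I'll rise straight up and look from above.

Call:
{"fn": "step_arm", "kwargs": {"deltas": [[-0.6,0,0,0,0],[-2,0,0,0,0],[-4,0,0,0,0],[-7,0,0,0,0],[-10.5,-1.5,0,0,0],[-14,-3.5,0,0,0],[-17,-5.5,0,0,0],[-19,-7,0,0,0],[-20,-8,0,0,0],[-20,-8,0,0,0]]}}

```text
t: 14.05
eef_pos: [0.6217, 0.1059, 0.2394]
ee_rot: [-2.781, 1.565, 0.38]
force: [0.5, 0.0, -0.9]
width: 0.0875
```

Call:
{"fn": "step_arm", "kwargs": {"deltas": [[0,0,0,0,0],[0,0,0,0,0],[0,0,0,0,0],[0,0,0,0,0],[0,0,0,0,0],[0,0,0,0,0],[0,0,0,0,0],[0,0,0,0,0],[0,0,0,0,0],[0,0,0,0,0]]}}

```text
t: 14.88
eef_pos: [0.6202, 0.1038, 0.2356]
ee_rot: [-2.54, 1.571, 0.619]
force: [-0.0, 0.0, 0.6]
width: 0.0878
```

```bash
python3 - <<'E'
from h import *
st=get_state(); print(st["eef_pos"],st["width"],st["force"],st["q"])
f=grab_frame("wrist"); save(f,"w9.png",k=1.5); np.savez("w9.npz",**{k:v for k,v in f.items()},**{"s_"+k:v for k,v in st.items()})
C=cloud(f,st)
for n in ["sink_top","board","board_hole0","board_hole1"]:
  for r in masks_of(n,"wrist")[:2]:
    P=C[r["mask"]&(f["range_z"]>0)]; rc=cv2.minAreaRect(P[:,:2].astype(np.float32)*1000)
    print(n,r["conf"],r["extent"],np.median(P,0),rc)
E
```

```text
[0.6202 0.1038 0.2356] 0.08781716721221465 [-0.0094  0.0321  0.6003] [ 0.4758  0.2884 -0.1078 -0.     -1.1745 -0.4582]
sink_top 0.57 [202.5, 71.0, 286.0, 144.9] [0.629  0.0214 0.009 ] ((629.4096069335938, 24.186328887939453), (101.09104919433594, 90.14649963378906), 1.0564044713974)
board_hole0 0.65 [204.5, 73.2, 282.6, 143.8] [0.63   0.0224 0.009 ] ((630.0604858398438, 23.343738555908203), (101.66621398925781, 88.46910858154297), 0.9757977724075317)
board_hole1 0.65 [204.5, 73.2, 282.6, 143.8] [0.63   0.0224 0.009 ] ((630.0604858398438, 23.343738555908203), (101.66621398925781, 88.46910858154297), 0.9757977724075317)
```

View pics/w9.png

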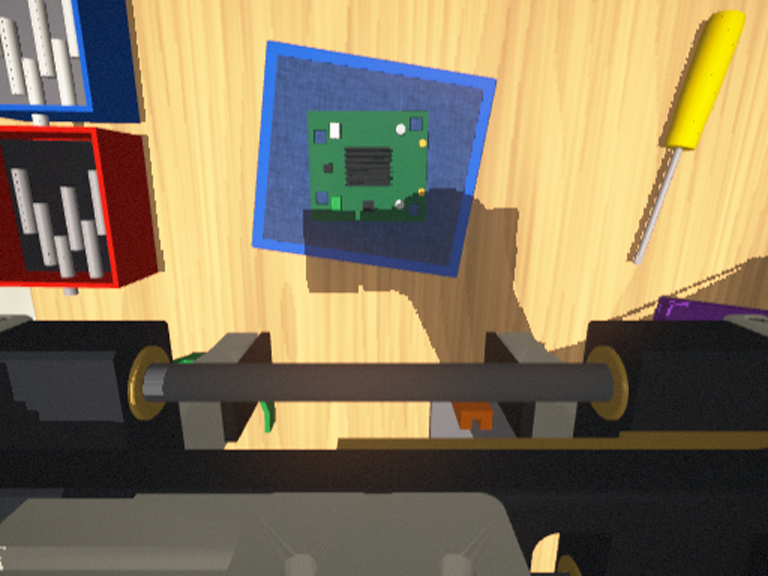

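```bash
python3 - <<'E'
from h import *
d=np.load("w9.npz"); f={k:d[k] for k in d.files if k[:2]!="s_"}; st={k[2:]:d[k] for k in d.files if k[:2]=="s_"}
save(f,"w9c.png",[190,60,300,156],7)
C=cloud(f,st)
z=C[60:156,190:300,2]; v=np.clip(z*1000,0,40)/40*255
cv2.imwrite("pics/w9z.png",cv2.resize(v.astype(np.uint8),None,fx=7,fy=7,interpolation=cv2.INTER_NEAREST))
P=C.reshape(-1,3); m=(P[:,2]>.031)&(P[:,2]<.042)&(abs(P[:,0]-.63)<.05)&(abs(P[:,1]-.023)<.05)
Q=P[m]; print(len(Q),np.median(Q,0),Q.min(0),Q.max(0),cv2.minAreaRect(Q[:,:2].astype(np.float32)*1000))
E
```

```text
450 [0.6296 0.0229 0.0348] [0.6115 0.008  0.0314] [0.6475 0.0382 0.0371] ((629.5415649414062, 23.062986373901367), (35.439979553222656, 29.71671485900879), 1.0669207572937012)
```

View pics/w9c.png

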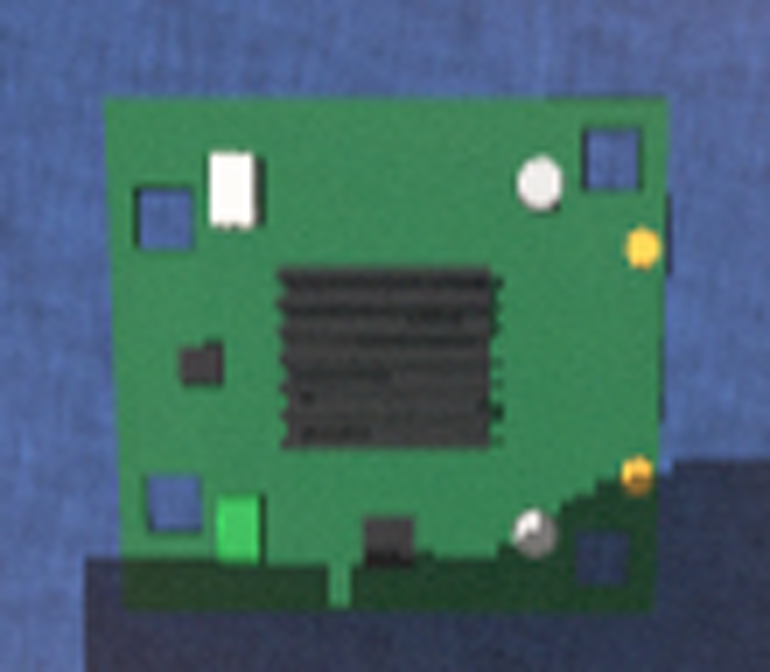

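View pics/w9z.png

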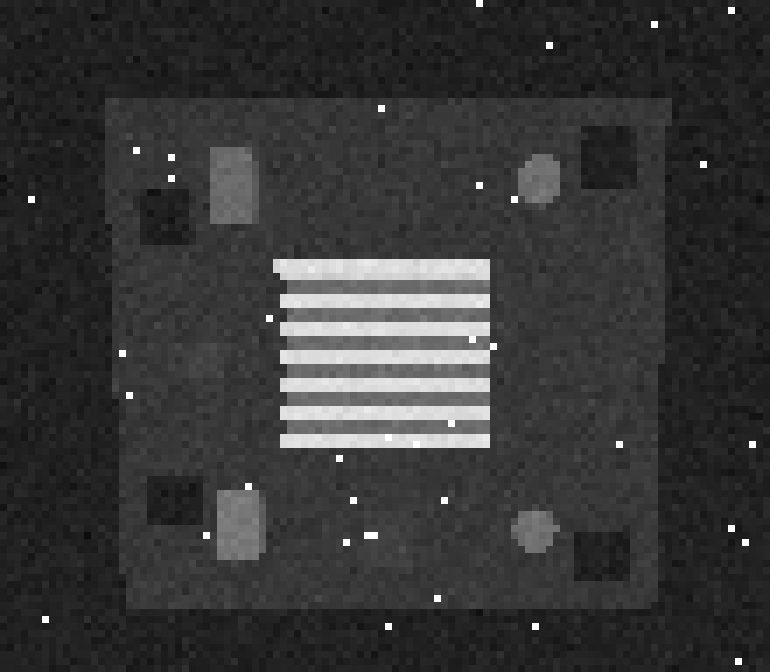

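```bash
cat >> h.py <<'E'
H=np.array([[-40,35],[-40,-35],[40,25],[40,-25]])/1000.
def fit2(M,W):
    mc,wc=M.mean(0),W.mean(0); A=(M-mc).T@(W-wc); a=np.arctan2(A[0,1]-A[1,0],A[0,0]+A[1,1])
    R=np.array([[np.cos(a),-np.sin(a)],[np.sin(a),np.cos(a)]]); t=wc-R@mc
    return np.degrees(a),t,np.linalg.norm(M@R.T+t-W,axis=1)*1000
def loadw(n):
    d=np.load(n); return {k:d[k] for k in d.files if k[:2]!="s_"},{k[2:]:d[k] for k in d.files if k[:2]=="s_"}
E
python3 - <<'E'
from h import *
f,st=loadw("w9.npz")
px=np.array([[602,556],[611,160],[173,504],[163,217]])/7.+[190,60]-0.5*6/7
W=ray_z(f,px,0.010,st); print(W)
a,t,r=fit2(H,W[:,:2]); print("yaw",a,"c",t,"res",r)
s2=get_state(); print(s2["eef_pos"])
plan(s2,[t[0],t[1],0.031],a)
E
```

```text
[[ 0.5887  0.0576  0.01  ]
 [ 0.5899 -0.0114  0.01  ]
 [ 0.6686  0.0495  0.01  ]
 [ 0.6695 -0.0005  0.01  ]]
yaw 0.977095479225437 c [0.6292 0.0238] res [0.5071 0.4823 0.1318 0.0881]
[0.6202 0.1038 0.2356]
heading z -178.99
delta cm/deg [np.float64(20.46), np.float64(8.02), np.float64(-0.76), np.float64(0.03)] dist 21.986519421771916
```

The four holes fit the board model within 0.5 mm: yaw 0.98°, centre (0.629, 0.024). I'll lower over the sink and grip it.

Call:
{"fn": "step_arm", "kwargs": {"deltas": [[1,1,-0.2,0,0],[3,3.5,-0.5,0,0],[6,6,-0.9,0,0],[9,7.5,-0.9,0,0],[12,8,-0.9,0,0.2],[15,8,-0.9,0,0.35],[17.5,8,-0.9,0,0.35],[19.3,8,-0.9,0,0.35],[20.4,8,-0.9,0,0.35],[20.4,8,-0.9,0,0.35]]}}

```text
t: 15.97
eef_pos: [0.6298, 0.0232, 0.0293]
ee_rot: [0.361, 1.568, -2.763]
force: [-0.0, -0.2, 0.1]
width: 0.0582
```

```bash
python3 - <<'E'
from h import *
st=get_state(); print(st["eef_pos"],st["width"],st["force"])
plan(st,[.6293,.0237,.031],0.98)
E
```

```text
[0.6298 0.0232 0.0293] 0.05822105766858648 [-0.0072 -0.2485  0.061 ]
heading z -179.01
delta cm/deg [np.float64(-0.17), np.float64(-0.05), np.float64(0.05), np.float64(0.01)] dist 0.1873830790592283
```

Call:
{"fn": "step_arm", "kwargs": {"deltas": [[-0.2,0,0,0,0.45],[-0.2,0,0,0,0.52],[-0.2,0,0,0,0.58],[-0.2,0,0,0,0.7],[-0.2,0,0,0,1],[-0.2,0,0,0,1],[-0.2,0,0,0,1],[-0.2,0,0,0,1],[-0.2,0,0,0,1],[-0.2,0,0,0,1]], "squeeze": 25}}

```text
t: 16.8
eef_pos: [0.631, 0.0242, 0.0348]
ee_rot: [-2.952, 1.569, 0.207]
force: [-1.7, 0.3, 7.9]
width: 0.0359
```

```bash
python3 - <<'E'
from h import *
st=get_state(); print(st["eef_pos"],st["width"],st["force"],st["ee_rot"]); np.save("grasp.npy",st["eef_pos"])
R=Rt(st); print("heading",np.degrees(np.arctan2(R[1,2],R[0,2])))
E
```

```text
[0.631  0.0242 0.0348] 0.03592521872221314 [-1.7167  0.2898  7.8885] [-2.9521  1.5693  0.2075]
heading -178.9707958815338
```

Call:
{"fn": "step_arm", "kwargs": {"deltas": [[-0.2,0,0,0,1],[-0.6,0,0,0,1],[-1.2,0,0,0,1],[-2,0,0,0,1],[-3,0,0,0,1],[-4,0,0,0,1],[-5,0,0,0,1],[-5.6,0,0,0,1],[-6,0,0,0,1],[-6,0,0,0,1]]}}

```text
t: 17.63
eef_pos: [0.6312, 0.0241, 0.0949]
ee_rot: [-2.873, 1.569, 0.286]
force: [1.0, -0.4, -1.9]
width: 0.036
```

```bash
python3 - <<'E'
from h import *
st=get_state(); print(st["eef_pos"],st["width"],st["force"],st["q"])
f=grab_frame("wrist"); save(f,"w10.png",k=1.5)
f=grab_frame("scene"); save(f,"s10.png",[200,150,300,260],6)
f=grab_frame("top"); C=cloud(f)
save(f,"t10.png",[300,160,400,260],6)
r=[x for x in masks_of("tray","top") if x["extent"][0]>310 and x["extent"][1]<200]
for x in r:
    P=C[x["mask"]]; P=P[P[:,2]<.012]; print(cv2.minAreaRect(P[:,:2].astype(np.float32)*1000))
E
```

```text
[0.6312 0.0241 0.0949] 0.03601209570821214 [ 0.9981 -0.4222 -1.8766] [ 0.3468  0.4144 -0.2713  0.0002 -0.8832 -0.3293]
((478.7754211425781, -295.1940612792969), (150.6783905029297, 132.8963165283203), 8.286205291748047)
```

View pics/w10.png

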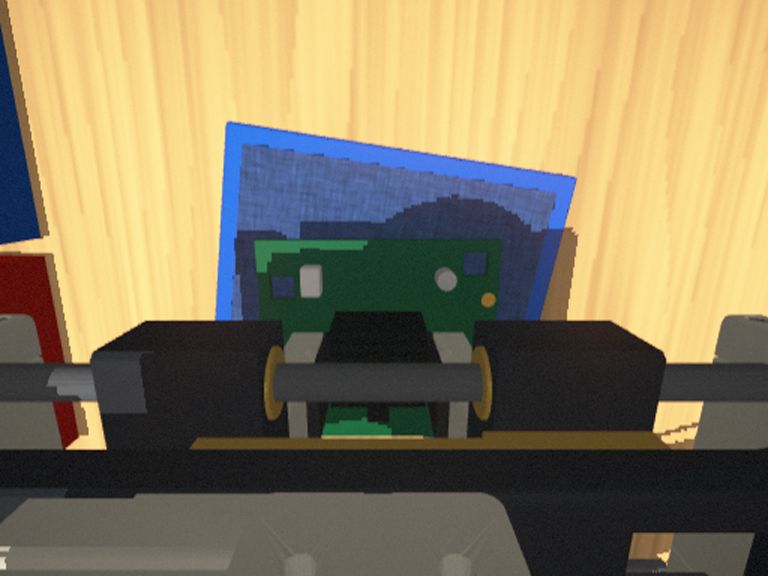

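View pics/s10.png

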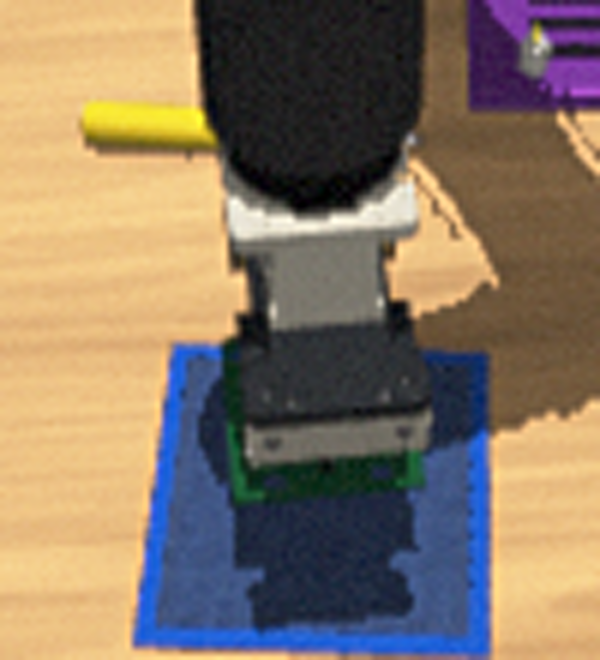

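The board is held flat and level. Wrist view: held sink in the pads, holes 1 and 3 visible at (474,262) and (283,286). I'll carry it up to a viewpoint beside the grey tray.

Call:
{"fn": "step_arm", "kwargs": {"deltas": [[-2,0.6,0.5,0,1],[-4.5,2,1.6,-0.8,1],[-7,4.2,3.6,-1.6,1],[-9,6.8,6,-2.6,1],[-10.8,9.6,8.4,-3.6,1],[-12.3,12.4,10.9,-4.6,1],[-13.4,15.2,13.4,-5.6,1],[-14.1,17.6,15.5,-6.5,1],[-14.5,19.2,16.9,-7.2,1],[-14.5,19.8,17.4,-7.3,1]]}}

```text
t: 18.67
eef_pos: [0.4582, -0.1788, 0.2394]
ee_rot: [2.879, 1.57, -0.119]
force: [0.3, -0.4, -1.6]
width: 0.0359
```

Call:
{"fn": "step_arm", "kwargs": {"deltas": [[0,0,0,0,1],[0,0,0,0,1],[0,0,0,0,1],[0,0,0,0,1],[0,0,0,0,1],[0,0,0,0,1],[0,0,0,0,1],[0,0,0,0,1],[0,0,0,0,1],[0,0,0,0,1]]}}

```text
t: 19.5
eef_pos: [0.4601, -0.177, 0.2385]
ee_rot: [-0.629, 1.571, 2.658]
force: [-0.3, 0.4, -2.0]
width: 0.0359
```

```bash
python3 - <<'E'
from h import *
st=get_state(); print(st["eef_pos"],st["width"],st["force"])
f=grab_frame("wrist"); save(f,"w11.png",k=1.5); np.savez("w11.npz",**f,**{"s_"+k:v for k,v in st.items()})
R=Rt(st); print("heading",np.degrees(np.arctan2(R[1,2],R[0,2])))
E
```

```text
[ 0.4601 -0.177   0.2385] 0.03589022433910001 [-0.2914  0.387  -2.0043]
heading -171.6887408930628
```

View pics/w11.png

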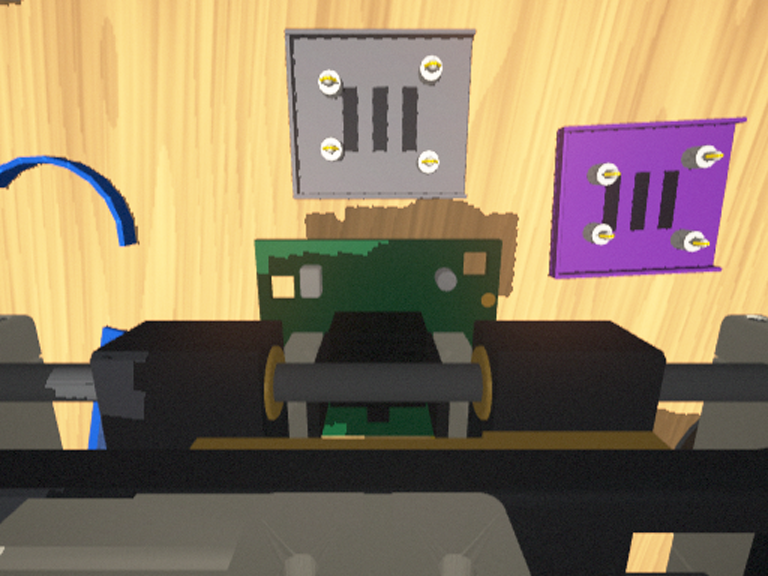

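The picture shows the grey tray (380,113) with standoffs at about (330,82), (431,67), (331,150) and (428,161). The purple look-alike is at right. The held board's holes 3 and 1 are at (283,286) and (474,262). I'll measure both in the same picture.

```bash
python3 - <<'E'
from h import *
f,st=loadw("w11.npz")
save(f,"w11t.png",[185,10,325,140],5.5); save(f,"w11b.png",[160,150,345,230],4)
C=cloud(f,st)
im=f["pixels"].astype(int)
# shoulders
app=np.array([.4785,-.2955]); a0=np.radians(8.3); Rr=np.array([[np.cos(a0),-np.sin(a0)],[np.sin(a0),np.cos(a0)]])
W=[]
for h in H:
    p=Rr@h+app
    m=(np.hypot(C[...,0]-p[0],C[...,1]-p[1])<.014)&(C[...,2]>.019)&(C[...,2]<.029)&(f["range_z"]>0)
    Q=C[m]; c,r=cv2.minEnclosingCircle((Q[:,:2]*1000).astype(np.float32)); W.append(np.array(c)/1000)
    print(len(Q),np.median(Q[:,2]),c,r,Q[:,:2].mean(0))
a,t,r=fit2(H,np.array(W)); print("tray yaw",a,"c",t,"res",r)
# board plane in tool frame
z=f["range_z"]; he=f["hand_eye"]; v,u=np.mgrid[0:384,0:512]
pc=np.stack([(u-f["cx"])/f["fx"]*z,(v-f["cy"])/f["fy"]*z,z],-1)
tl=pc@he[:3,:3].T+he[:3,3]
g=(im[...,1]>im[...,0]+20)&(im[...,1]>im[...,2]+10)&(v>155)&(v<215)&(u>168)&(u<335)&(z>0)&(z<.35)
Q=tl[g]; A=np.c_[Q[:,1:],np.ones(len(Q))]; co=np.linalg.lstsq(A,Q[:,0],rcond=None)[0]
print("board top plane in tool x:",co,"n",len(Q),"y range",np.percentile(Q[:,1],[.5,99.5]),"z range",np.percentile(Q[:,2],[.5,99.5]),np.median(Q[:,0]))
E
```

```text
122 0.022607332954388742 (430.5359191894531, -267.1386413574219) 8.800041198730469 [ 0.4308 -0.2667]
144 0.02254118237343053 (440.5318298339844, -336.05743408203125) 8.823735237121582 [ 0.441  -0.3347]
122 0.022735519208153587 (510.70855712890625, -265.42169189453125) 8.751194953918457 [ 0.5103 -0.265 ]
140 0.022519948934718065 (518.0465698242188, -314.6852722167969) 8.879287719726562 [ 0.5175 -0.3137]
tray yaw 8.32898889720381 c [ 0.475  -0.2958] res [0.2729 0.211  0.2399 0.1365]
board top plane in tool x: [ 0.0006 -0.0015  0.0258] n 4840 y range [0.011  0.0455] z range [-0.0483  0.0399] 0.025841763537746795
```

View pics/w11t.png

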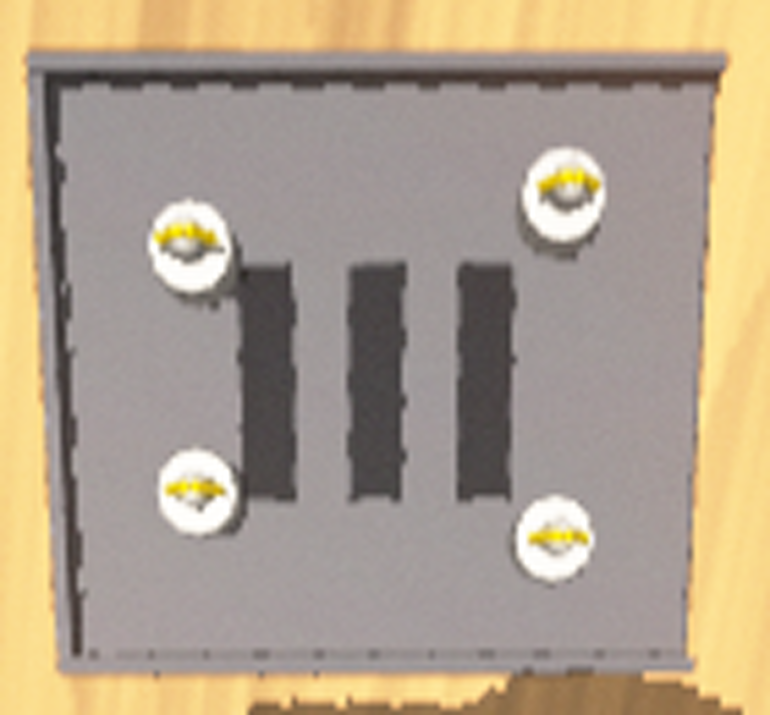

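View pics/w11b.png

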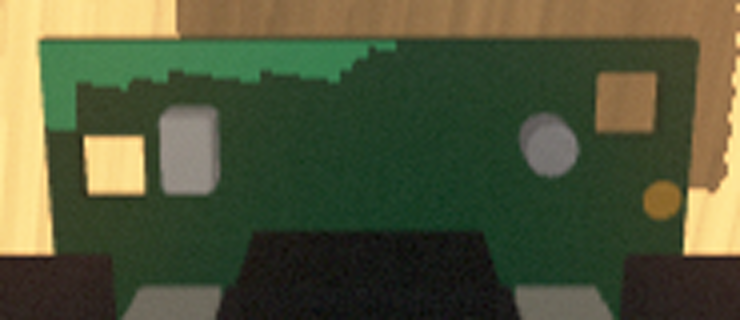

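```bash
python3 - <<'E'
from h import *
f,st=loadw("w11.npz"); he=f["hand_eye"]
def tool_on_plane(px,x):
    px=np.atleast_2d(px); d=np.stack([(px[:,0]-f["cx"])/f["fx"],(px[:,1]-f["cy"])/f["fy"],np.ones(len(px))],-1)@he[:3,:3].T
    s=(x-he[0,3])/d[:,0]; return he[:3,3]+d*s[:,None]
g=cv2.cvtColor(f["pixels"],cv2.COLOR_RGB2GRAY)
up=lambda p,o,k:np.array(p,float)/k+o-0.5*(1-1/k)
cor=up([[40,39],[697,38]],[160,150],4); T=tool_on_plane(cor,.0258); print("corners tool",T*1000)
ho=up([[115,165],[627,102]],[160,150],4); T2=tool_on_plane(ho,.0258+.002); print("holes3,1 tool (midplane)",T2*1000)
# board pose in tool (y,z): model board pts -> (b_x,b_y); tool z=-bx, tool y=-by
M=np.array([[50,-45],[-50,-45],[40,-25],[-40,-35]])/1000.
X=np.vstack([T,T2]); V=np.c_[-X[:,2],-X[:,1]]
a,t,r=fit2(M,V); print("board in (-z,-y) tool frame: yaw",a,"offset mm",t*1000,"res",r)
sh=up([[564,538-0],[564,195]],[185,10],5.5)
px=up([[554,538],[564,195],[197,491],[190,247]],[185,10],5.5)
Wd=ray_z(f,px,.0226,st); at,tt,rt=fit2(H,Wd[:,:2]); print("tray (disc px)",at,tt,rt)
for zz in (.024,.0226):
    Wd=ray_z(f,px,zz,st); print(zz,fit2(H,Wd[:,:2])[1])
E
```

```text
corners tool [[ 25.8     45.8749 -48.6619]
 [ 25.8     45.9701  50.5151]]
holes3,1 tool (midplane) [[ 27.8     25.7403 -38.9797]
 [ 27.8     35.7736  41.0165]]
board in (-z,-y) tool frame: yaw 0.050866655691277775 offset mm [-1.0058 -0.8397] res [0.3807 0.4589 0.0737 0.1098]
tray (disc px) 8.318942996719121 [ 0.4748 -0.2954] [0.1255 0.1443 0.1967 0.1774]
0.024 [ 0.4748 -0.2952]
0.0226 [ 0.4748 -0.2954]
```

Call:
{"fn": "step_arm", "kwargs": {"deltas": [[0,1,0,0,1],[0,3,0,0,1],[0,6,0.1,0,1],[0.5,9,0.1,0,1],[2,11,0.1,0,1],[4.5,11.8,0.1,0,1],[7.5,11.9,0.1,0,1],[10.5,11.9,0.1,0,1],[12.4,11.9,0.1,0,1],[12.9,11.9,0.1,0,1]]}}

```text
t: 20.38
eef_pos: [0.474, -0.295, 0.1059]
ee_rot: [-0.462, 1.565, 2.823]
force: [-0.3, 0.3, -0.7]
width: 0.0358
```

Call:
{"fn": "step_arm", "kwargs": {"deltas": [[0.4,0,0,0,1],[0.9,0,0,0,1],[1.4,0,0,0,1],[1.9,0,0,0,1],[2.3,0,0,0,1],[2.5,0,0,0,1],[2.6,0,0,0,1],[2.6,0,0,0,1],[2.6,0,0,0,1],[2.6,0,0,0,1]]}}

```text
t: 21.22
eef_pos: [0.4765, -0.295, 0.0838]
ee_rot: [2.664, 1.57, -0.332]
force: [-0.0, 0.2, -1.5]
width: 0.0358
```

```bash
python3 - <<'E'
from h import *
st=get_state(); print(st["eef_pos"],st["width"],st["force"])
f=grab_frame("wrist"); save(f,"w12.png",[140,100,370,240],3.4); np.savez("w12.npz",**f,**{"s_"+k:v for k,v in st.items()})
plan(st,[.4760,-.2948,.083],8.32)
E
```

```text
[ 0.4765 -0.295   0.0838] 0.03577604024581084 [-0.0139  0.2292 -1.5296]
heading z -171.69
delta cm/deg [np.float64(0.08), np.float64(-0.03), np.float64(0.04), np.float64(-0.01)] dist 0.09773933864100404
```

View pics/w12.png

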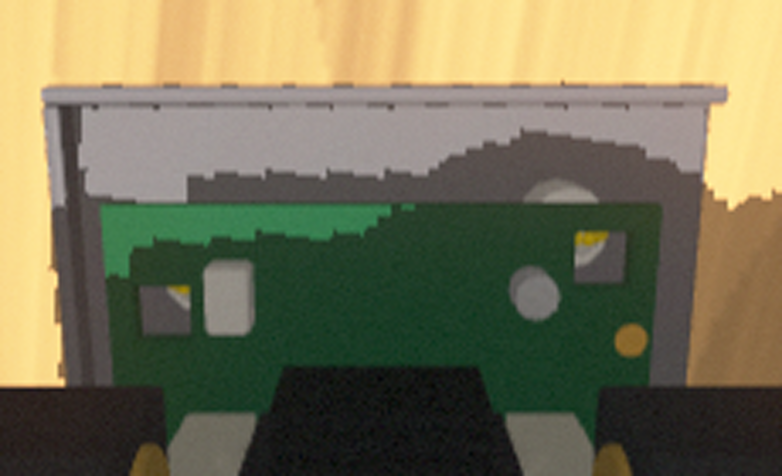

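```bash
cat > ov.py <<'E'
from h import *
import sys
def overlay(npz,out,c,yaw,box,k,top=.0385):
    f,st=loadw(npz)
    im=f["pixels"][:,:,::-1][box[1]:box[3],box[0]:box[2]]; im=cv2.resize(im,None,fx=k,fy=k,interpolation=cv2.INTER_CUBIC)
    a=np.radians(yaw); R=np.array([[np.cos(a),-np.sin(a)],[np.sin(a),np.cos(a)]])
    th=np.linspace(0,2*np.pi,60)
    def dr(P,col):
        p=(proj(f,P,st)-[box[0],box[1]]+.5)*k-.5
        cv2.polylines(im,[np.round(p*8).astype(np.int32)],True,col,1,cv2.LINE_AA,3)
    for h in H:
        p=R@h+c
        circ=np.c_[p[0]+.0038*np.cos(th),p[1]+.0038*np.sin(th)]
        dr(np.c_[circ,np.full(60,.024+.011)],(0,0,255))
        ci=np.c_[p[0]+.009*np.cos(th),p[1]+.009*np.sin(th)]
        dr(np.c_[ci,np.full(60,.024)],(255,0,255))
        b=np.array([[-.0067,0],[.0067,0]])@R.T+p
        dr(np.c_[b,np.full(2,.0295)],(255,255,0))
    cv2.imwrite("pics/"+out,im)
E
python3 - <<'E'
from ov import *
overlay("w12.npz","o12.png",np.array([.4748,-.2955]),8.32,[140,100,370,240],3.4)
overlay("w11.npz","o11.png",np.array([.4748,-.2955]),8.32,[185,10,325,140],5.5)
E
```

```text
(no output)
```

View pics/o12.png

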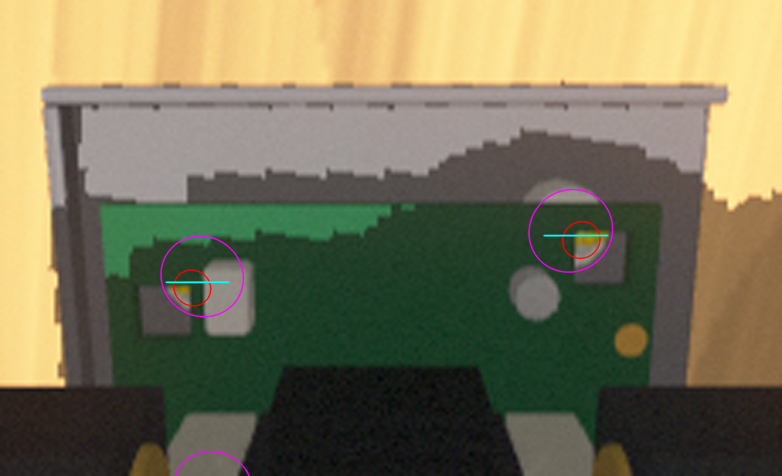

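View pics/o11.png

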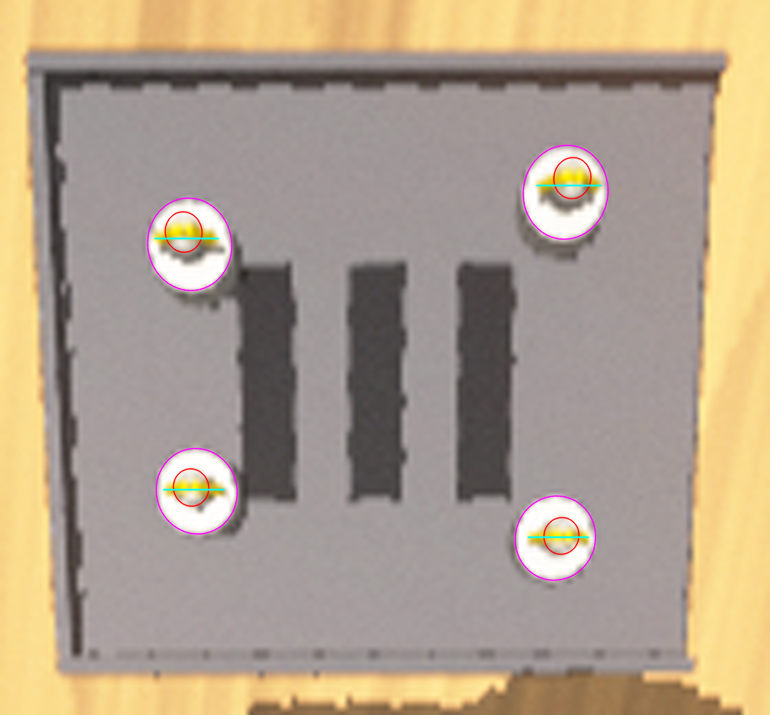

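```bash
cat > ov2.py <<'E'
from ov import *
def overlay2(npz,out,c,yaw,box,k):
    f,st=loadw(npz)
    im=f["pixels"][:,:,::-1][box[1]:box[3],box[0]:box[2]]; im=cv2.resize(im,None,fx=k,fy=k,interpolation=cv2.INTER_CUBIC)
    a=np.radians(yaw); R=np.array([[np.cos(a),-np.sin(a)],[np.sin(a),np.cos(a)]])
    th=np.linspace(0,2*np.pi,60)
    def dr(P,col):
        p=(proj(f,P,st)-[box[0],box[1]]+.5)*k-.5
        cv2.polylines(im,[np.round(p*8).astype(np.int32)],True,col,1,cv2.LINE_AA,3)
    for h in H:
        p=R@h+c
        ci=np.c_[p[0]+.009*np.cos(th),p[1]+.009*np.sin(th)]
        dr(np.c_[ci,np.full(60,.024)],(255,0,255))
    o=np.array([[-75,-65],[75,-65],[75,65],[-75,65]])/1000@R.T+c
    dr(np.c_[o,np.full(4,.016)],(0,0,255)); dr(np.c_[o,np.full(4,.0)],(0,255,255))
    cv2.imwrite("pics/"+out,im)
E
python3 - <<'E'
from ov2 import *
overlay2("w12.npz","p12.png",np.array([.4748,-.2955]),8.32,[140,100,370,240],3.4)
overlay2("w11.npz","p11.png",np.array([.4748,-.2955]),8.32,[185,10,325,140],5.5)
for n in ("w11.npz","w12.npz"):
    f,st=loadw(n); print(st["eef_pos"],st["ee_rot"],st["qd"]); print(Rt(st)[:,0])
f,st=loadw("w12.npz"); C=cloud(f,st); P=C[120:130,150:350].reshape(-1,3); 
Q=C[110:170,140:370].reshape(-1,3); q=Q[(Q[:,2]>.012)&(Q[:,2]<.02)]; print("rim z",np.median(q,0),len(q)); q=Q[(Q[:,2]>.003)&(Q[:,2]<.009)];print("base",np.median(q,0)); q=Q[(Q[:,2]<.003)];print("bench",np.median(q,0),len(q))
f,st=loadw("w11.npz"); C=cloud(f,st);Q=C[:140].reshape(-1,3);q=Q[(Q[:,2]<.003)&(Q[:,2]>-.01)];print("bench",np.median(q,0))
E
```

```text
[ 0.4601 -0.177   0.2385] [-0.6288  1.5707  2.6578] [-0.001  -0.0026  0.     -0.0002  0.0014  0.001 ]
[-0.  0. -1.]
[ 0.4765 -0.295   0.0838] [ 2.6641  1.5703 -0.3324] [-0.0017 -0.0015 -0.0002  0.0003  0.0002 -0.0002]
[ 0.0005 -0.0002 -1.    ]
rim z [ 0.4999 -0.3557  0.0148] 1278
base [ 0.4818 -0.3454  0.0049]
bench [ 0.4743 -0.3619 -0.0011] 5064
bench [ 0.5607 -0.3179 -0.0014]
```

View pics/p12.png

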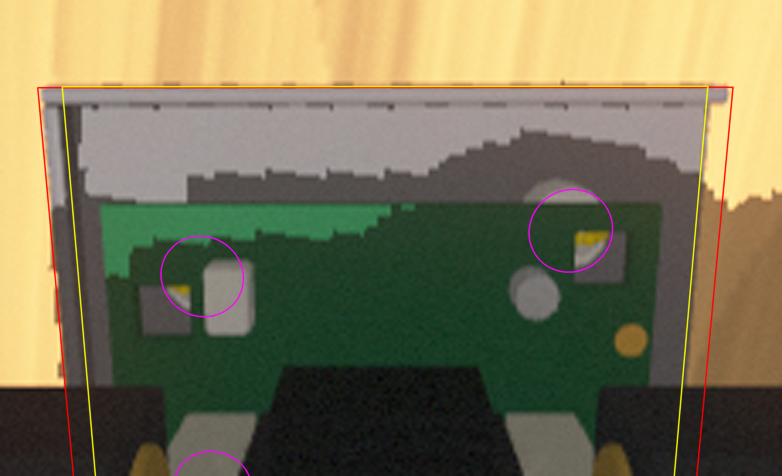

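View pics/p11.png

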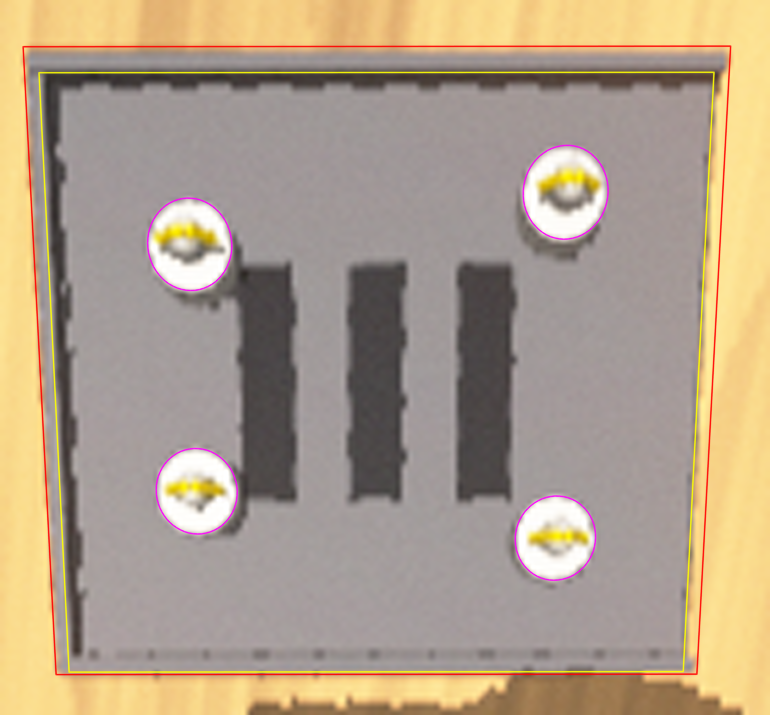

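The overlay shows tray rim, barbs and pins agreeing with the tray estimate in both the far and the near picture. The pins show through holes 3 (165,310) and 1 (600,257) about where predicted. I'll apply the last 0.7 mm correction and lower slowly onto the pins.

Call:
{"fn": "step_arm", "kwargs": {"deltas": [[0,-0.07,0.07,0,1],[0.1,-0.07,0.07,0,1],[0.3,-0.07,0.07,0,1],[0.5,-0.07,0.07,0,1],[0.7,-0.07,0.07,0,1],[0.9,-0.07,0.07,0,1],[1.1,-0.07,0.07,0,1],[1.2,-0.07,0.07,0,1],[1.2,-0.07,0.07,0,1],[1.2,-0.07,0.07,0,1]]}}

```text
t: 22.1
eef_pos: [0.4754, -0.2944, 0.0715]
ee_rot: [-0.211, 1.571, 3.076]
force: [0.3, -0.4, -1.9]
width: 0.0361
```

```bash
python3 - <<'E'
from ov import *
st=get_state(); print(st["eef_pos"],st["width"],st["force"],st["moment"])
f=grab_frame("wrist"); np.savez("w13.npz",**f,**{"s_"+k:v for k,v in st.items()})
overlay("w13.npz","o13.png",np.array([.4748,-.2954]),8.32,[140,120,370,240],3.4)
save(f,"w13.png",[140,120,370,240],3.4)
plan(st,[.4757,-.2944,.062],8.32)
E
```

```text
[ 0.4754 -0.2944  0.0715] 0.03611769827444506 [ 0.2965 -0.3598 -1.8677] [-0.0132  0.0872 -0.0137]
heading z -171.69
delta cm/deg [np.float64(0.95), np.float64(0.01), np.float64(-0.02), np.float64(-0.01)] dist 0.9463201013705074
```

View pics/w13.png

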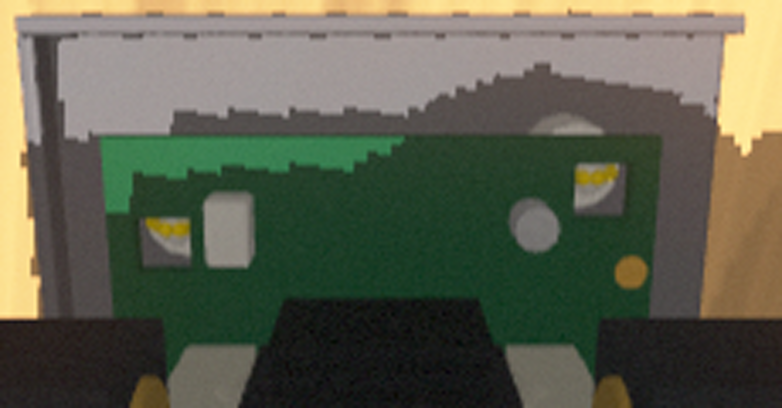

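View pics/o13.png

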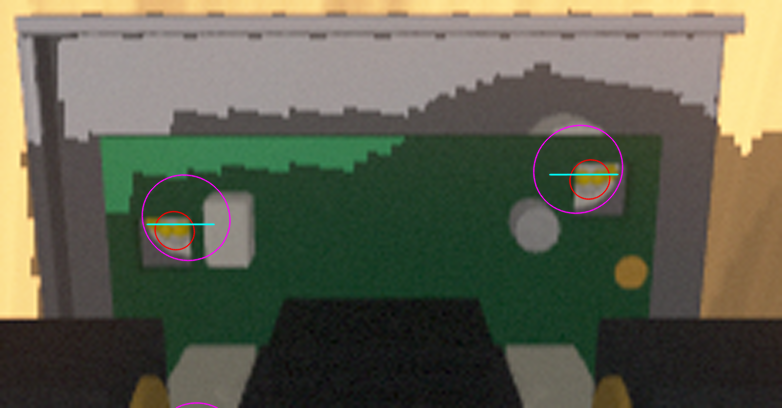

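Pins and barbs are moving towards the centres of holes 3 and 1, symmetric in x. I'll lower on.

Call:
{"fn": "step_arm", "kwargs": {"deltas": [[0.1,0,0,0,1],[0.2,0,0,0,1],[0.3,0,0,0,1],[0.4,0,0,0,1],[0.5,0,0,0,1],[0.6,0,0,0,1],[0.6,0,0,0,1],[0.6,0,0,0,1],[0.6,0,0,0,1],[0.6,0,0,0,1]]}}

```text
t: 22.98
eef_pos: [0.4755, -0.2944, 0.0656]
ee_rot: [2.451, 1.571, -0.546]
force: [0.5, 0.6, -1.2]
width: 0.0359
```

```bash
python3 - <<'E'
from ov import *
st=get_state(); print(st["eef_pos"],st["width"],st["force"],st["moment"])
f=grab_frame("wrist"); np.savez("w14.npz",**f,**{"s_"+k:v for k,v in st.items()})
save(f,"w14.png",[140,120,370,240],3.4)
E
```

```text
[ 0.4755 -0.2944  0.0656] 0.03587558420054901 [ 0.5218  0.6417 -1.2276] [0.0048 0.0987 0.0193]
```

View pics/w14.png

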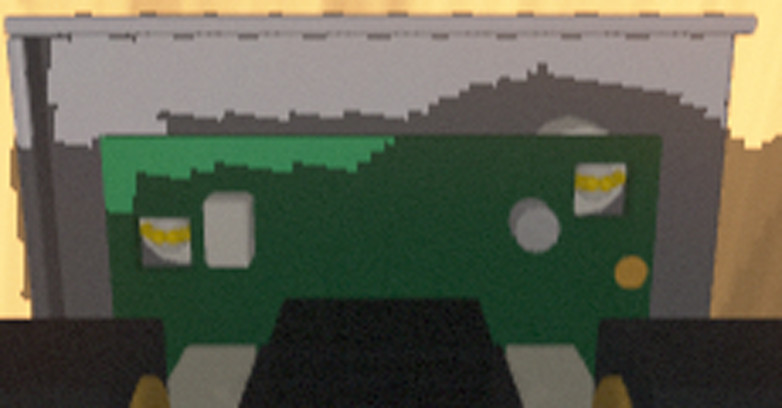

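The barbs now fill both visible holes in width and are near the centre in height, so the pins are entering. I'll lower until it rests.

Call:
{"fn": "step_arm", "kwargs": {"deltas": [[0.1,0,0,0,1],[0.2,0,0,0,1],[0.3,0,0,0,1],[0.35,0,0,0,1],[0.4,0,0,0,1],[0.4,0,0,0,1],[0.4,0,0,0,1],[0.4,0,0,0,1],[0.4,0,0,0,1],[0.4,0,0,0,1]]}}

```text
t: 23.87
eef_pos: [0.4756, -0.2944, 0.0617]
ee_rot: [2.554, 1.57, -0.443]
force: [-0.5, -0.2, 1.2]
width: 0.036
```

```bash
python3 - <<'E'
from ov import *
st=get_state(); print(st["eef_pos"],st["width"],st["force"],st["moment"])
f=grab_frame("wrist"); np.savez("w15.npz",**f,**{"s_"+k:v for k,v in st.items()})
save(f,"w15.png",[140,120,370,240],3.4)
E
```

```text
[ 0.4756 -0.2944  0.0617] 0.03598019811104019 [-0.5042 -0.2312  1.2283] [-0.1611  0.1306  0.0517]
```

View pics/w15.png

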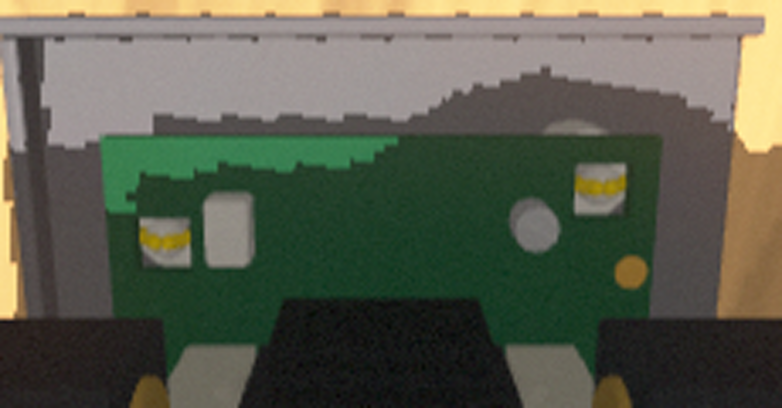

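The board rests on the barbs (force went from -1.9 to +1.2 N) and the pins are through the visible holes. I'll let go and rise above the sink.

Call:
{"fn": "step_arm", "kwargs": {"deltas": [[0,0,0,0,0.55],[0,0,0,0,0.4],[0,0,0,0,0.3],[-0.2,0,0,0,0.3],[-0.6,0,0,0,0.3],[-1.2,0,0,0,0.3],[-2,0,0,0,0.3],[-2.8,0,0,0,0.3],[-3.3,0,0,0,0.3],[-3.5,0,0,0,0.3]]}}

```text
t: 24.75
eef_pos: [0.4762, -0.2946, 0.0981]
ee_rot: [2.715, 1.569, -0.282]
force: [0.4, 0.5, 0.1]
width: 0.0609
```

Call:
{"fn": "step_arm", "kwargs": {"deltas": [[0,0,0,0,0.6],[0,0,0,0,0.9],[0,0,0,0,1],[0,0,0,0,1],[0,0,0,0,1],[0,0,0,0,1],[0,0,0,0,1],[0,0,0,0,1],[0,0,0,0,1],[0,0,0,0,1]]}}

```text
t: 25.58
eef_pos: [0.4755, -0.2944, 0.0966]
ee_rot: [-0.002, 1.571, -2.999]
force: [-0.5, -0.4, 0.5]
width: 0.0019
```

```bash
python3 - <<'E'
from ov import *
st=get_state(); print(st["eef_pos"],st["width"],st["force"])
f=grab_frame("wrist"); np.savez("w16.npz",**f,**{"s_"+k:v for k,v in st.items()})
save(f,"w16.png",k=1.5)
E
```

```text
[ 0.4755 -0.2944  0.0966] 0.001938750058466691 [-0.5134 -0.3608  0.4756]
```

View pics/w16.png

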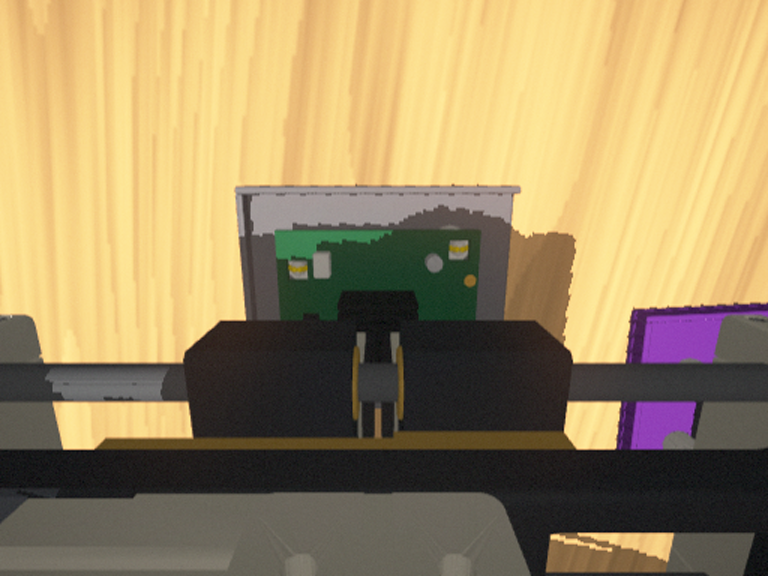

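The board sits on the pins with the closed fingers above the sink (378,310). I'll press down slowly.

Call:
{"fn": "step_arm", "kwargs": {"deltas": [[0.3,0,0,0,1],[0.7,0,0,0,1],[1.1,0,0,0,1],[1.4,0,0,0,1],[1.6,0,0,0,1],[1.7,0,0,0,1],[1.8,0,0,0,1],[1.9,0,0,0,1],[2.0,0,0,0,1],[2.0,0,0,0,1]]}}

```text
t: 26.47
eef_pos: [0.4762, -0.2946, 0.077]
ee_rot: [2.635, 1.569, -0.361]
force: [0.7, -0.5, 3.0]
width: 0.0001
```

Call:
{"fn": "step_arm", "kwargs": {"deltas": [[0.05,0,0,0,1],[0.1,0,0,0,1],[0.15,0,0,0,1],[0.2,0,0,0,1],[0.25,0,0,0,1],[0.3,0,0,0,1],[0.3,0,0,0,1],[0.3,0,0,0,1],[0.3,0,0,0,1],[0.3,0,0,0,1]]}}

```text
t: 27.3
eef_pos: [0.4754, -0.2943, 0.0733]
ee_rot: [-0.451, 1.57, 2.835]
force: [0.3, -0.5, -0.3]
width: 0.0006
```

```bash
python3 - <<'E'
from ov import *
st=get_state(); print(st["eef_pos"],st["width"],st["force"])
f=grab_frame("wrist"); np.savez("w17.npz",**f,**{"s_"+k:v for k,v in st.items()})
save(f,"w17.png",[140,120,370,300],3.4)
C=cloud(f,st); im=f["pixels"].astype(int); v,u=np.mgrid[0:384,0:512]
g=(im[...,1]>im[...,0]+20)&(im[...,1]>im[...,2]+10)&(v>140)&(v<215)&(u>160)&(u<340)
Q=C[g]; Q=Q[(Q[:,2]<.06)&(Q[:,2]>.02)]; A=np.c_[Q[:,:2]-[.475,-.295],np.ones(len(Q))]; print(np.linalg.lstsq(A,Q[:,2],rcond=None)[0],len(Q),np.median(Q[:,2]))
E
```

```text
[ 0.4754 -0.2943  0.0733] 0.0006111621869695486 [ 0.2765 -0.5454 -0.2509]
[0.0002 0.0019 0.027 ] 6045 0.026963992054478303
```

View pics/w17.png

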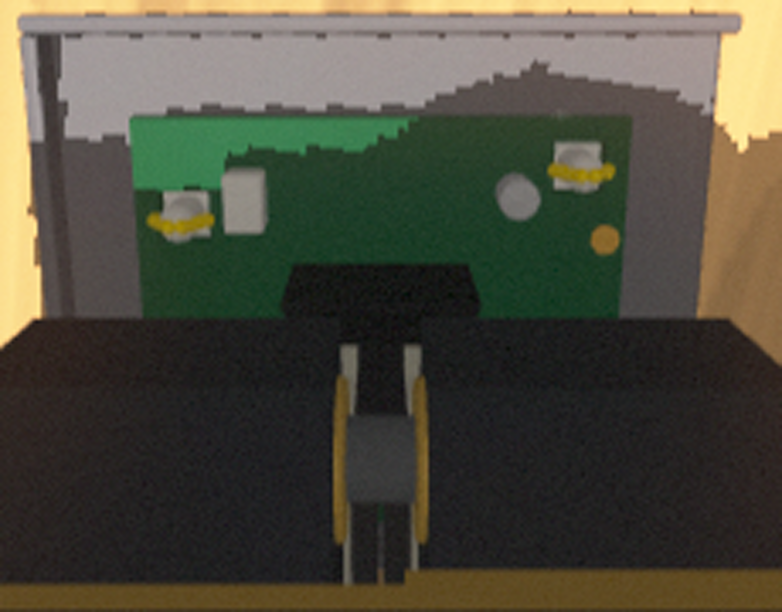

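The barbs of standoffs 1 and 3 now lie over the board, and its top is at about 28 mm and level. One modest extra press for certainty, then I'll rise, opening the hand, and inspect all four.

Call:
{"fn": "step_arm", "kwargs": {"deltas": [[0.1,0,0,0,1],[0.2,0,0,0,1],[0.3,0,0,0,1],[0.4,0,0,0,1],[0.5,0,0,0,1],[0.6,0,0,0,1],[0.6,0,0,0,1],[0.6,0,0,0,1],[0.6,0,0,0,1],[0.6,0,0,0,1]]}}

```text
t: 28.18
eef_pos: [0.4755, -0.2944, 0.0711]
ee_rot: [2.195, 1.569, -0.8]
force: [-10.7, 9.9, 35.7]
width: 0.0003
```

Call:
{"fn": "step_arm", "kwargs": {"deltas": [[-0.3,0,0,0,1],[-0.8,0,0,0,1],[-1.5,0,0,0,1],[-3,-0.5,0,0,1],[-5,-2,0,0,0.8],[-8,-4.5,0,0,0.6],[-11,-7,0,0,0.4],[-14,-9.5,0,0,0.2],[-16,-11.5,0,0,0],[-17,-12,0,0,0]]}}

```text
t: 29.02
eef_pos: [0.4588, -0.1739, 0.2411]
ee_rot: [2.971, 1.566, -0.024]
force: [0.4, 0.3, -0.4]
width: 0.0351
```

Call:
{"fn": "step_arm", "kwargs": {"deltas": [[0,0,0,0,0],[0,0,0,0,0],[0,0,0,0,0],[0,0,0,0,0],[0,0,0,0,0],[0,0,0,0,0],[0,0,0,0,0],[0,0,0,0,0],[0,0,0,0,0],[0,0,0,0,0]]}}

```text
t: 29.85
eef_pos: [0.4581, -0.1757, 0.2375]
ee_rot: [-0.103, 1.571, -3.1]
force: [-0.1, 0.6, -0.3]
width: 0.0874
```

```bash
python3 - <<'E'
from ov import *
st=get_state(); print(st["eef_pos"],st["width"],st["force"])
f=grab_frame("wrist"); np.savez("w18.npz",**f,**{"s_"+k:v for k,v in st.items()})
save(f,"w18.png",[180,0,340,140],5)
C=cloud(f,st); im=f["pixels"].astype(int); v,u=np.mgrid[0:384,0:512]
g=(im[...,1]>im[...,0]+20)&(im[...,1]>im[...,2]+10)&(np.hypot(C[...,0]-.475,C[...,1]+.295)<.07)
Q=C[g]; Q=Q[(Q[:,2]<.04)&(Q[:,2]>.02)]; A=np.c_[Q[:,:2]-[.475,-.295],np.ones(len(Q))]; print(np.linalg.lstsq(A,Q[:,2],rcond=None)[0],len(Q),cv2.minAreaRect((Q[:,:2]*1000).astype(np.float32)))
q=C[(C[...,2]<.009)&(C[...,2]>.002)&(np.hypot(C[...,0]-.475,C[...,1]+.295)<.09)]; print("base z",np.median(q[:,2]))
t=grab_frame("scene"); save(t,"s18.png",k=1.5)
E
```

```text
[ 0.4581 -0.1757  0.2375] 0.08738103310596143 [-0.1075  0.6114 -0.3194]
[0.0024 0.008  0.0268] 5100 ((474.7290344238281, -295.9269104003906), (100.09235382080078, 89.3258285522461), 8.4845609664917)
base z 0.004682203509705718
```

View pics/w18.png

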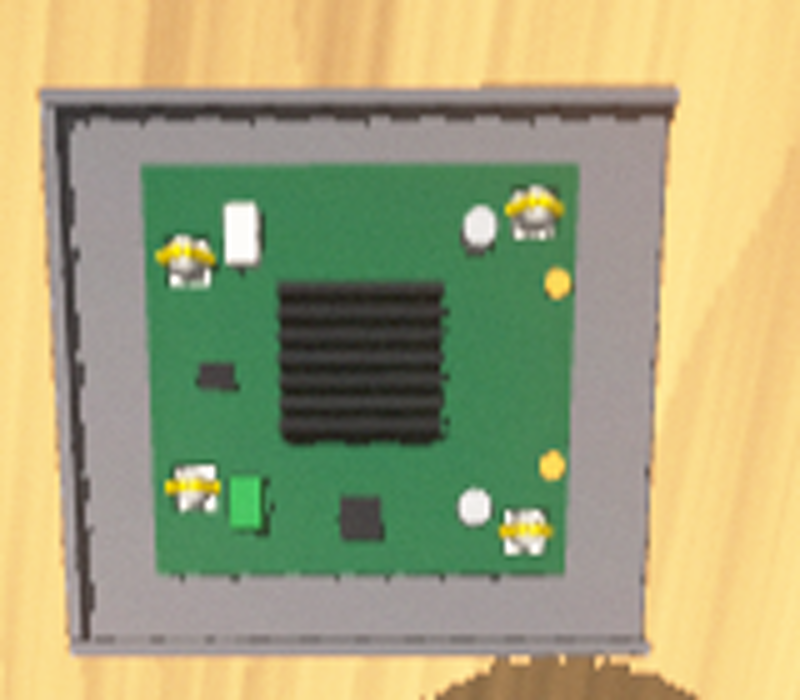

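View pics/s18.png

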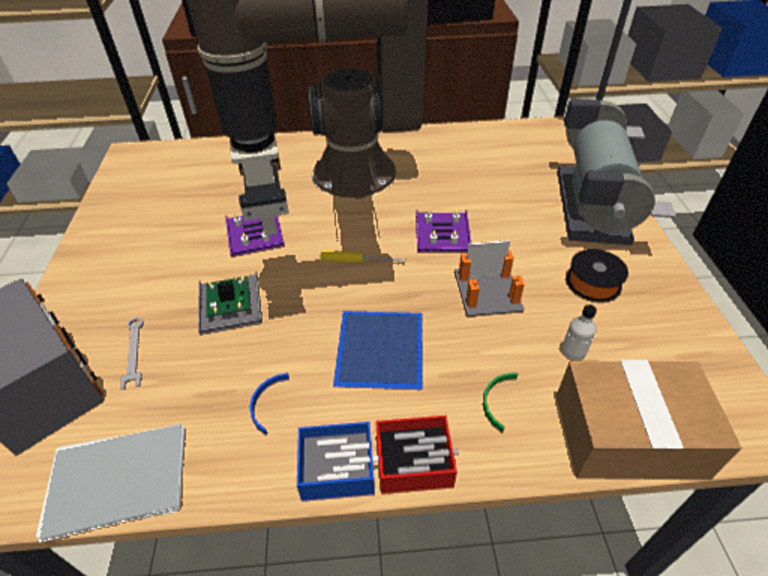

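All four yellow barbs lie over the board. Its top is 28.1 mm above the bench once corrected against the tray base, so the underside is at about 24 mm. It is level, the hand is clear, and the blank and the other bystanders are where they were. I'll hand in.

```bash
python3 -c "
from station import *
print(job_done())"
```

```text
the job is handed in; nothing more can be done
None
```

The board is snapped home on all four standoffs in the grey tray, and I handed the job in at about 30 s of the 67 s allowed; no verdict is reported.

**What I did**
1. I pinched the board's top edge and lifted it out of the rack.
2. The hand cannot tilt, so I stood the board on the mat. I tipped it over with the fingers and let it down flat, sink up, then let go.
3. I gripped the heat sink, carried the board flat to the grey tray and set it over the pins. While lowering I checked the pins through holes 1 and 3.
4. I released it and pressed on the sink with closed fingers until it was home, then withdrew with the hand open.

**Last checks**
- All four barbs lie over the board.
- The underside is about 24 mm above the bench, level within 0.01 rad. The outline centre is within about 1 mm of the tray's centre.
- In the last picture the hand is clear and the blank and the other bystanders look unmoved.

**Disagreements**
- The extra confirming press peaked higher than intended. It read 36 N vertical (about 38 N in all) through the fingertips, against the 9 to 14 N needed; the board was already home.
- The top camera put the tray about 3.5 mm further out in x than the wrist camera. I used the wrist camera for both board and tray, and the fit agreed with it.
- Wrist heights read about 1.4 mm low, which I corrected against the tray base.

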